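Try the ratchet dial and load a valve kit

TASK

Try the T-handle of the ratchet dial a good quarter turn each way: one way it spins loose, the other way it grips and carries the dial round. Then bring pockets one, two and three (counted by their black dots) to the red pointer in that order, and while each is there stand its part upright in it and let go: the dark steel bonnet cap in pocket one, the hex nipple in pocket two, the brass plug in pocket three; a part that is not on the bench is passed over. Last, ratchet the dial on until pocket one is at the red pointer again, with all parts still standing in their pockets.

Things in the scene. Friction and masses are not known exactly. Their poses are not given: they have to be found in the camera images.
- dial (a joint): angle (rad) of the aluminium dial (248 mm across, top 22 mm above the bench) on its fixed steel base, counter-clockwise from above positive, many turns possible. At 0, the start, pocket 1 is roughly opposite the red pointer, at the far side; read the points for the exact angle. Friction about 0.1 N m holds it where it is left; the handle's ratchet drives it
- handle (a joint): angle (rad) of the T-handle relative to the dial, counter-clockwise from above positive, 0 at the start. It changes only while the handle spins loose. A reversible ratchet hidden in the green hub (106 mm across, top 42 mm above the bench) joins handle to dial: one way the handle spins loose with a light drag and the dial stays, the other way it grips after up to 0.4 rad of lost motion and carries the dial. Which way grips differs from start to start and cannot be seen
- handle_grip (a point): centre of the T-handle's black bar, on the dial's upright axis, 150 mm above the bench. The bar is 50 mm long (this point's x axis), 16 mm wide (its y axis), 26 mm tall; below it is a post 18 mm across. Grasp the bar across its 16 mm, from above
- pointer (a point): the place in front of the fixed red pointer at the robot's side of the dial where a pocket comes to be loaded: 88 mm from the dial's axis, at the dial's top. The pointer itself stands 45 mm farther out, top 33 mm above the bench. The x axis points from here to the dial's axis
- pocket_1 (a point): centre of the floor (22 mm above the bench) of the pocket with one black dot (the dots lie in a radial row on the dial, 46 mm from the centre of their pocket on its counter-clockwise side), on the dial 88 mm from its axis. Each pocket is a blue ring 51 mm across inside, 57 mm outside, its wall 6 mm high. At the end pocket 1 counts as at the pointer within 17 mm of point pointer
- pocket_2 (a point): the same for the pocket with two black dots; 120 degrees counter-clockwise of pocket 1
- pocket_3 (a point): the same for the pocket with three black dots; 120 degrees clockwise of pocket 1
- bonnet_cap_centre (a point): centre, half-way up, of the bonnet cap, a dark steel turned part: round foot 34 mm across and 12 mm tall with a thin brass line above it, on it a round knurled head 24 mm across, 28 mm tall in all, standing upright; grasp it by the head. May be absent (None)
- nipple_centre (a point): centre, half-way up, of the grey threaded hex nipple, 31 mm across the hexagon (13 to 22 mm above its underside), 37 mm tall, upper pipe 20 mm across. May be absent (None)
- plug_centre (a point): centre, half-way up, of the brass plug: round foot 25 mm across and 11 mm tall, on it a square head 14 mm by 14 mm (sides along x and y), 23 mm tall in all. May be absent (None)
- bonnet_cap: the bonnet cap; origin at the centre of its underside
- nipple: the hex nipple; origin at the centre of its underside
- plug: the brass plug; origin at the centre of its underside
Not all that is in view belongs to the job. What is shaped like the nipple but pink is not meant.

How it is judged:
By the outcome, as a careful person would: the job done as asked, in the order asked, and still so for the second after the job is handed in, with the robot touching nothing.
Of ball_ccw, ball_cw only 1 to 1 are there at a start; the rules pass over those that are not, and their reading is None.
Of bonnet_cap, nipple, plug only 2 to 3 are there at a start; the rules pass over those that are not, and their reading is None.
At some moment in a run one of bonnet_cap, plug may be knocked a few centimetres aside while the robot is not near it.
It also fails if it takes over 210 s, if anything falls off the work surface, if the arm or the gripper's body presses on something with over 40 N, if the wrist force passes 120 N, or if a joint passes its speed limit or range.

ROBOT

A 6-joint arm with a two-finger parallel gripper is mounted at the origin on a cart in front of the work surface, level with it; the furniture and walls round the work are solid. World frame = base frame: x ahead of the robot, y to its left, z up, the work surface at z = 0. Lengths are in m, angles in rad, forces in N, time in s.
With the tool pointing down it reaches from about 0.375 to 0.825 m from the base axis. Payload 5.5 kg.
Tool frame: the origin (TCP) lies at the very end of the fingers, on their centre line; the grasp point (between the pads) lies behind it (arm.grip_point_offset is the z of the grasp point in the tool frame, in m); z points along the fingers, y is the line along which they close (so a half turn about z gives the same grasp; the last joint's range is limited). The gripper opens to 85 mm and grips with 20 to 120 N. Pads are 22 mm wide; open, the fingers measure 114 mm over their backs; the gripper's body (76 mm by 85 mm) begins 54 mm behind the grasp point. The pads swing forward as they close: fully open they stand 13 mm farther back than shut.
Start: joints at [-1.349, 0.314, -0.047, 1.21, 0, 1.571], TCP at [0.132, -0.585, 0.204] pointing down, gripper open.
Joint ranges: [-2.67, 2.67], [-0.69, 1.73], [-1.03, 1.25], [-2.08, 2.16], [-1.42, 1.45], [-3.14, 3.14]. Speed limits (rad/s): [2.39, 2.39, 3.01, 3.14, 3.14, 3.14].

INTERFACE

Orientations are given as [roll, pitch, yaw] about the fixed x, y, z axes, in that order (R = Rz(yaw) Ry(pitch) Rx(roll)).
In Python, from rig import arm, camera, finder gives the robot as it stands. The module is installed in compiled form; this text tells all that it offers.
- The arm moves only by the tool apply_moves, never from a script. Its arguments are lists of equal length, an entry for each row: "linear": the shift along the tool's x, y, z in cm, a list of three; "twist": the turn about the tool's z in rad; "claw": the opening, from 0 (shut) to 1 (fully open). A call has 1 to 12 rows; each row shifts and turns the commanded pose from where the row before left it, along the tool's axes as they then stand; what a row does not reach is not made up. A row lasts 1/10 s, in which the tool goes at most 50 mm and 8.59 degrees, less where a joint would pass 70% of its speed; a pose out of reach is approached as far as the arm can. A call with a gripper value outside its range is refused whole. The fingers move at their own pace and stop on an object; "grip_force" is the grip in N (left out, the last holds). Time passes only in rows, so rows that do not move let the fingers close. It gives the time, the measured TCP pose, the force, the opening and the grip force at its end, in the units of the state.
- arm.sense(): the state, without advancing time (a new reading comes with each control period).
- camera(name): name is "scene" or "top" or "wrist"; returns a dict with "pixels" (384x512x3 uint8, red, green, blue), "z_map" (384x512 float32, m along the optical axis (not along the pixel's ray), 0 where there is no reading), "fx", "fy", "cx", "cy" (pixels), "distortion" ([k1, k2, p1, p2, k3] as OpenCV has them; the pictures are not rectified), "position" and "rotation" of the camera in the world; the wrist camera has in their place "tool_from_camera" (4x4, takes a point from camera to tool coordinates, whose origin is the TCP and whose axes are the flange's). Camera axes: x right, y up, looking along -z (the intrinsics and any distortion apply to the point x, -y, -z); pixel columns grow to the right and rows downward; lengths in m; the calibration is good to about 2 mm. A picture is of the moment at which its call begins: read the wrist's pose just before it.
- arm.job_done(): hands the job in; it is judged then, once.
Trained networks look in the newest picture that a camera, given by its name, has taken for a name from the list of things; names that differ only in an ending like _2 or _b are one class to them, and where a whole thing is asked for, a point or a joint stands for the part that bears it (a point fixed in the world has none). Each returns a list of dicts, best first, with "p" (0 to 1); they miss things now and then, are a little off and sometimes report something else, mostly with a low value. They report only what shows in the picture. A call takes as long as a camera call. They do not tell look-alikes from the thing itself.
- finder.cut_out(camera, name): "mask" (384x512 bool, what is visible of it) and "rect" ([left, top, width, height] in pixels, round what is visible of it).
The state is a dict: "time": time; "joint_pos": joint angles; "qvel": joint speeds; "joint_torque": joint torques, N m; "eef_pos": TCP position; "tool_rot": TCP orientation; "ft_force": force on the tool from outside, world axes, zero at the start; "moment": the same for the moment, N m; "gripper_width": finger opening in m; "gripper_force": force on a finger pad.
Only numpy, scipy, OpenCV 4.12 (cv2) and the standard library are available. Lean on these libraries where they do the work, as an engineer would, in place of code of your own. Each camera call takes 0.05 s, during which the arm holds its last target. There are 200 camera calls.

## Working session

There is one attempt and no reset: what is moved stays moved. The work goes in short steps, Python scripts to look and compute and a tool call to move; the robot and the scene stay as the last step left them, time stands still between calls to the robot, and variables do not carry over. Pictures are saved under pics/ and viewed, at most 14 in all, crops included, and the job is handed in when it is done.

Besides the shell and the picture viewer there is one more tool, called after "Call:" by a JSON object that holds its "method" and its "body". apply_moves: Moves the arm, as the interface text tells. Its arguments: {"type":"object","properties":{"linear":{"type":"array"},"twist":{"type":"array"},"claw":{"type":"array"},"grip_force":{"type":"number"}},"required":["linear","twist","claw"]}

```bash
mkdir -p pics; cat > h.py <<'E'
import numpy as np, cv2
from scipy.spatial.transform import Rotation as R
from rig import arm, camera, finder
def cam(n):
    s=arm.sense(); c=camera(n)
    if n=='wrist':
        T=np.eye(4); tr=np.array(s['tool_rot']); 
        T[:3,:3]=R.from_euler('xyz',tr).as_matrix() if tr.shape==(3,) else tr
        T[:3,3]=s['eef_pos']; M=T@np.array(c['tool_from_camera']); c['Rw'],c['tw']=M[:3,:3],M[:3,3]
    else:
        r=np.array(c['rotation']); c['Rw']=r if r.shape==(3,3) else R.from_euler('xyz',r).as_matrix(); c['tw']=np.array(c['position'])
    c['K']=np.array([[c['fx'],0,c['cx']],[0,c['fy'],c['cy']],[0,0,1.]]); c['D']=np.array(c['distortion'],float)
    return c
def ray(c,uv):
    p=cv2.undistortPoints(np.array(uv,float).reshape(-1,1,2),c['K'],c['D']).reshape(-1,2)
    return np.c_[p[:,0],-p[:,1],-np.ones(len(p))]@c['Rw'].T   # scaled by depth
def atz(c,uv,z):
    d=ray(c,uv); return c['tw']+d*((z-c['tw'][2])/d[:,2])[:,None]
def pts(c,mask):
    v,u=np.nonzero(mask&(c['z_map']>0)); return c['tw']+ray(c,np.c_[u,v])*c['z_map'][v,u][:,None]
def proj(c,P):
    q=(np.atleast_2d(P)-c['tw'])@c['Rw']; q=np.c_[q[:,0],-q[:,1],-q[:,2]]
    return cv2.projectPoints(q,np.zeros(3),np.zeros(3),c['K'],c['D'])[0].reshape(-1,2)
def save(c,n,box=None,k=1):
    im=c['pixels'][:,:,::-1]
    if box: l,t,w,h=box; im=im[t:t+h,l:l+w]
    cv2.imwrite('pics/'+n+'.png',cv2.resize(im,None,fx=k,fy=k,interpolation=cv2.INTER_CUBIC))
E
python3 - <<'E'
from h import *
s=arm.sense(); print({k:np.round(v,3) for k,v in s.items()}, arm.grip_point_offset)
a=cam('scene'); 
for n in ['bonnet_cap','nipple','plug','handle','dial','pocket_1','pointer']:
    for r in finder.cut_out('scene',n)[:4]: print('scene',n,round(r['p'],2),r['rect'],np.round(np.median(pts(a,r['mask']),0),3))
b=cam('top')
for n in ['bonnet_cap','nipple','plug','handle','dial','pocket_1']:
    for r in finder.cut_out('top',n)[:4]: print('top',n,round(r['p'],2),r['rect'],np.round(np.median(pts(b,r['mask']),0),3))
print(a['tw'],b['tw'])
im=np.vstack([a['pixels'],b['pixels']])[:,:,::-1]
save(a,'s0',None,1.5); save(b,'t0',None,1.5)
E
```

```text
{'time': np.float64(0.0), 'joint_pos': array([-1.349,  0.314, -0.048,  1.21 ,  0.   ,  1.571]), 'qvel': array([-0.   , -0.001, -0.001, -0.   , -0.001,  0.001]), 'joint_torque': array([ 3.0000e-03, -5.3959e+01,  3.3975e+01,  1.9000e-02,  0.0000e+00,
        0.0000e+00]), 'eef_pos': array([ 0.132, -0.585,  0.203]), 'tool_rot': array([-3.14 , -0.   ,  0.222]), 'ft_force': array([ 0.352, -0.855,  0.203]), 'moment': array([0.002, 0.077, 0.007]), 'gripper_force': np.float64(0.0), 'gripper_width': np.float64(0.085)} -0.0187
scene nipple 0.73 [302.4, 253.2, 10.6, 14.1] [ 0.574 -0.316  0.025]
scene nipple 0.64 [285.9, 266.7, 11.7, 18.4] [ 0.517 -0.333  0.024]
scene nipple 0.62 [255.5, 278.6, 16.1, 14.5] [ 0.451 -0.323  0.024]
scene nipple 0.56 [291.6, 222.9, 12.0, 16.5] [ 0.603 -0.237  0.023]
scene plug 0.41 [239.2, 259.7, 16.1, 13.2] [ 0.451 -0.258  0.012]
scene handle 0.95 [222.3, 152.1, 20.4, 46.9] [ 0.513 -0.065  0.125]
scene handle 0.18 [184.3, 154.7, 98.0, 82.0] [ 0.507 -0.074  0.023]
scene dial 0.66 [183.9, 153.2, 95.8, 86.1] [ 0.507 -0.074  0.023]
scene pocket_1 0.76 [185.9, 157.6, 94.7, 80.2] [ 0.506 -0.074  0.023]
scene pocket_1 0.7 [188.7, 228.4, 21.5, 13.9] [ 0.391 -0.129  0.01 ]
scene pointer 0.59 [187.3, 153.3, 94.3, 85.8] [ 0.507 -0.073  0.023]
scene pointer 0.48 [188.0, 229.5, 21.3, 13.4] [ 0.391 -0.128  0.01 ]
top nipple 0.54 [330.5, 198.9, 13.7, 11.2] [ 0.519 -0.327  0.024]
top nipple 0.32 [296.6, 226.5, 10.8, 11.4] [ 0.454 -0.251  0.014]
top plug 0.72 [157.5, 148.8, 114.0, 110.4] [ 0.514 -0.058  0.023]
top plug 0.46 [298.3, 227.5, 11.3, 12.2] [ 0.454 -0.251  0.013]
top handle 0.54 [208.2, 184.3, 18.7, 27.6] [ 0.515 -0.059  0.162]
top dial 0.69 [160.4, 146.3, 111.4, 109.6] [ 0.514 -0.058  0.023]
top pocket_1 0.64 [158.3, 149.4, 111.9, 104.2] [ 0.513 -0.058  0.023]
[ 0.2263728  -0.64284188  0.70251778] [ 0.39893593 -0.11855277  1.0552442 ]
```

View pics/s0.png

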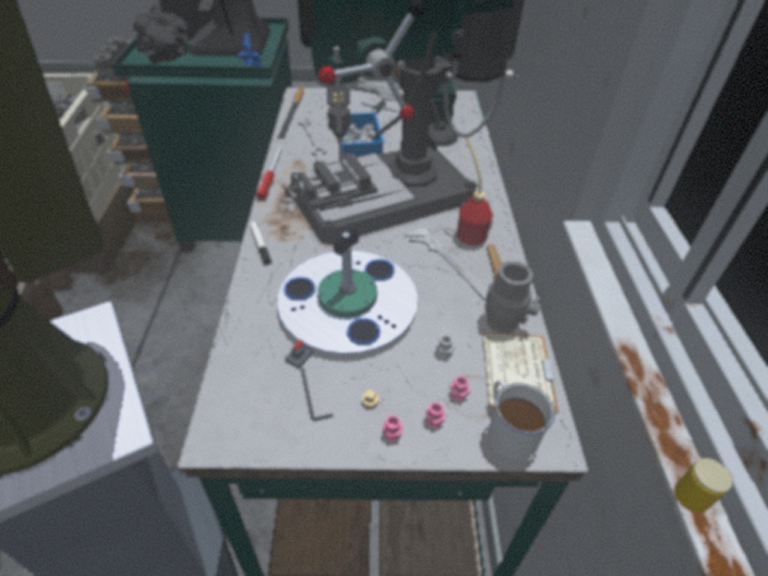

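View pics/t0.png

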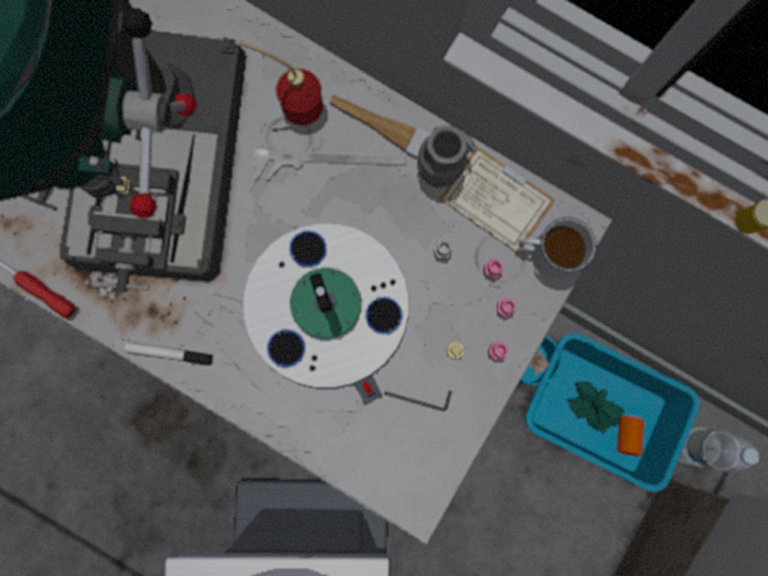

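The scene shows the dial at about (232,200) in camera pixels (view ÷1.5), with the grey nipple at scene (297,231) and the brass plug at (247,266). Three pink look-alikes sit at (262,285), (290,276) and (307,258), and there's no dark bonnet cap on the bench. The top view agrees: nipple (295,167), plug (304,234), pinks (329,179), (337,205) and (332,234), red pointer (245,258).

```bash
cat >> h.py <<'E'
def blobs(c,m,z,amin=8):
    n,l,st,ce=cv2.connectedComponentsWithStats(m.astype(np.uint8)); o=[]
    for i in range(1,n):
        if st[i,4]>=amin: o.append((atz(c,[ce[i]],z)[0],st[i,4],ce[i]))
    return o
def hsv(c): return cv2.cvtColor(c['pixels'],cv2.COLOR_RGB2HSV).astype(int)
E
python3 - <<'E'
from h import *
w=cam('wrist'); print(np.round(w['tool_from_camera'],3),w['fx'])
for n in ['top','scene']:
    c=cam(n); h=hsv(c); H,S,V=h[...,0],h[...,1],h[...,2]
    for lab,m,z in [('blue',(H>100)&(H<130)&(S>80)&(V>25),.025),('green',(H>65)&(H<95)&(S>80)&(V>40),.042),('red',((H<8)|(H>172))&(S>150)&(V>80),.033),('brass',(H>15)&(H<35)&(S>50)&(V>110),.017)]:
        for P,a,u in blobs(c,m,z):
            if .3<P[0]<.7 and -.5<P[1]<.2: print(n,lab,np.round(P,3),a,np.round(u),c['pixels'][int(u[1]),int(u[0])])
# table depth check, above-dial heights
    Z=pts(c,c['z_map']>0); k=(Z[:,0]>.35)&(Z[:,0]<.65)&(Z[:,1]>-.3)&(Z[:,1]<-.2); print(n,'bench z',np.median(Z[k,2]))
    k=(abs(Z[:,0]-.515)<.06)&(abs(Z[:,1]+.06)<.06)&(Z[:,2]>.14); print(n,'bar',np.round([Z[k].min(0),Z[k].max(0),Z[k].mean(0)],3),k.sum())
    for nm,p in [('nip',(.57,-.235)),('plug',(.45,-.253))]:
        k=(abs(Z[:,0]-p[0])<.04)&(abs(Z[:,1]-p[1])<.04)&(Z[:,2]>.008); print(n,nm,np.round([Z[k].min(0),Z[k].max(0),Z[k].mean(0)],3),k.sum())
E
```

```text
[[ 0.     0.959  0.284  0.072]
 [ 1.    -0.     0.     0.001]
 [ 0.     0.284 -0.959 -0.17 ]
 [ 0.     0.     0.     1.   ]] 312.2577372449308
top blue [ 0.6   -0.026  0.025] 157 [205. 166.] [28 26 29]
top blue [ 0.503 -0.143  0.025] 148 [256. 210.] [17 21 23]
top blue [0.449 0.    0.025] 162 [190. 232.] [30 25 30]
top green [ 0.515 -0.057  0.042] 1404 [217. 203.] [22 30 24]
top green [ 0.375 -0.453  0.042] 689 [396. 271.] [ 9 31 33]
top red [ 0.396 -0.121  0.033] 31 [244. 258.] [139  11  13]
top brass [ 0.682 -0.395  0.017] 11 [365. 136.] [140 127 115]
top brass [ 0.641 -0.368  0.017] 17 [354. 153.] [143 131 115]
top brass [ 0.453 -0.252  0.017] 91 [303. 233.] [168 156 123]
top bench z 0.0007205680322548424
top bar [[ 0.493 -0.07   0.141]
 [ 0.542 -0.044  0.169]
 [ 0.516 -0.057  0.163]] 210
top nip [[ 0.593 -0.245  0.013]
 [ 0.61  -0.217  0.042]
 [ 0.601 -0.23   0.027]] 91
top plug [[ 0.443 -0.264  0.008]
 [ 0.466 -0.241  0.028]
 [ 0.453 -0.252  0.016]] 95
scene blue [ 0.604 -0.012  0.025] 33 [251. 176.] [69 73 79]
scene blue [ 0.596 -0.045  0.025] 23 [255. 184.] [70 76 92]
scene bl
[... 508 characters left out ...]
391  0.042] 23 [249. 326.] [34 49 51]
scene green [ 0.468 -0.435  0.042] 9 [300. 324.] [41 53 52]
scene green [ 0.34  -0.367  0.042] 9 [224. 326.] [34 47 48]
scene green [ 0.441 -0.431  0.042] 33 [287. 329.] [38 50 50]
scene green [ 0.456 -0.432  0.042] 8 [294. 326.] [43 55 55]
scene green [ 0.495 -0.46   0.042] 9 [319. 328.] [32 47 49]
scene brass [ 0.45  -0.258  0.017] 70 [246. 266.] [154 147 120]
scene bench z -0.0006205061959264069
scene bar [[ 0.492 -0.073  0.14 ]
 [ 0.542 -0.045  0.165]
 [ 0.515 -0.063  0.156]] 203
scene nip [[ 0.592 -0.248  0.008]
 [ 0.61  -0.22   0.039]
 [ 0.6   -0.237  0.025]] 100
scene plug [[ 0.441 -0.268  0.008]
 [ 0.465 -0.241  0.025]
 [ 0.451 -0.257  0.016]] 95
```

Call:
{"method": "apply_moves", "body": {"linear": [[0,0,-4],[3,-3,-1],[3,-4,0],[3,-4,0],[3,-4,0],[3,-4,0],[3,-4,0],[2,-4,0],[2,-3,0]], "twist": [0,0,0,0,0,0,0,0,0], "claw": [1,1,1,1,1,1,1,1,1]}}

```text
time: 1.8
eef_pos: [0.2805, -0.2419, 0.2543]
tool_rot: [3.141, -0.001, 0.222]
ft_force: [0.3, -0.6, -0.3]
gripper_width: 0.0853
gripper_force: 0.0
```

Call:
{"method": "apply_moves", "body": {"linear": [[3.9,-0.7,-0.8],[3.9,-0.7,-0.8],[3.9,-0.7,-0.8],[3.9,-0.7,-0.8],[3.9,-0.7,-0.8],[3.9,-0.5,-0.8],[0,0,0],[0,0,0]], "twist": [0,0,0,0,0,0,0,0], "claw": [1,1,1,1,1,1,1,1]}}

```text
time: 2.6
eef_pos: [0.5004, -0.1534, 0.3017]
tool_rot: [-3.141, 0.001, 0.223]
ft_force: [0.1, 0.8, 0.1]
gripper_width: 0.0857
gripper_force: 0.0
```

```bash
python3 - <<'E'
from h import *
s=arm.sense(); print(np.round(s['joint_pos'],3),np.round(s['eef_pos'],4),np.round(s['tool_rot'],3))
c=cam('wrist'); h=hsv(c); H,S,V=h[...,0],h[...,1],h[...,2]
for lab,m,z in [('blue',(H>100)&(H<130)&(S>80)&(V>25),.025),('green',(H>65)&(H<95)&(S>80)&(V>40),.042),('red',((H<8)|(H>172))&(S>150)&(V>80),.033),('brass',(H>15)&(H<35)&(S>50)&(V>110),.017)]:
    for P,a,u in blobs(c,m,z,30):
        if .3<P[0]<.7 and -.5<P[1]<.2: print(lab,np.round(P,4),a,np.round(u))
Z=pts(c,c['z_map']>0)
print('bench',np.median(Z[(abs(Z[:,0]-.45)<.03)&(abs(Z[:,1]+.19)<.02),2]))
k=(abs(Z[:,0]-.515)<.05)&(abs(Z[:,1]+.06)<.05)&(Z[:,2]>.155)&(Z[:,2]<.175)
def rect(k): 
    r=cv2.minAreaRect((Z[k,:2]*1000).astype(np.float32)); return np.round(r[0],1),np.round(r[1],1),round(r[2],1),k.sum(),np.median(Z[k,2])
print('bar',rect(k))
for nm,p in [('nip',(.601,-.232)),('plug',(.452,-.253))]:
    for lo,hi in [(.009,.05),(.016,.05),(.03,.05)]:
        k=(abs(Z[:,0]-p[0])<.03)&(abs(Z[:,1]-p[1])<.03)&(Z[:,2]>lo)&(Z[:,2]<hi)
        if k.sum()>5: print(nm,lo,rect(k))
save(c,'w1',None,1.5)
E
```

```text
[-0.297  0.147 -0.038  1.386 -0.     2.621] [ 0.5004 -0.1534  0.3017] [-3.141e+00  1.000e-03  2.230e-01]
blue [ 0.6008 -0.0281  0.025 ] 389 [185.  61.]
blue [ 0.5044 -0.1435  0.025 ] 298 [254. 150.]
blue [ 0.4522 -0.0007  0.025 ] 345 [150. 164.]
green [ 0.5252 -0.0666  0.042 ] 3072 [201. 125.]
green [ 0.5032 -0.0121  0.042 ] 69 [159. 132.]
red [ 0.3962 -0.1217  0.033 ] 59 [224. 218.]
brass [ 0.6651 -0.3722  0.017 ] 304 [441.  73.]
brass [ 0.4559 -0.2506  0.017 ] 184 [316. 196.]
bench 0.00022738605531263945
bar (array([517.9, -56.8]), array([50.3, 16.7]), 19.8, np.int64(854), np.float64(0.16264667674131975))
nip 0.009 (array([ 607.1, -231. ]), array([26.2, 28.3]), 57.9, np.int64(347), np.float64(0.023066913437030323))
nip 0.016 (array([ 607.1, -231. ]), array([26.2, 28.3]), 57.9, np.int64(344), np.float64(0.023101737578863635))
nip 0.03 (array([ 606.7, -230.9]), array([20.4, 19.4]), 79.2, np.int64(122), np.float64(0.03674738353335394))
plug 0.009 (array([ 454. , -253.5]), array([24.3, 24. ]), 10.0, np.int64(202), np.float64(0.012548689652354589))
plug 0.016 (array([ 453.6, -253.7]), array([13.8, 13.3]), 46.2, np.int64(87), np.float64(0.022932002168974674))
```

View pics/w1.png

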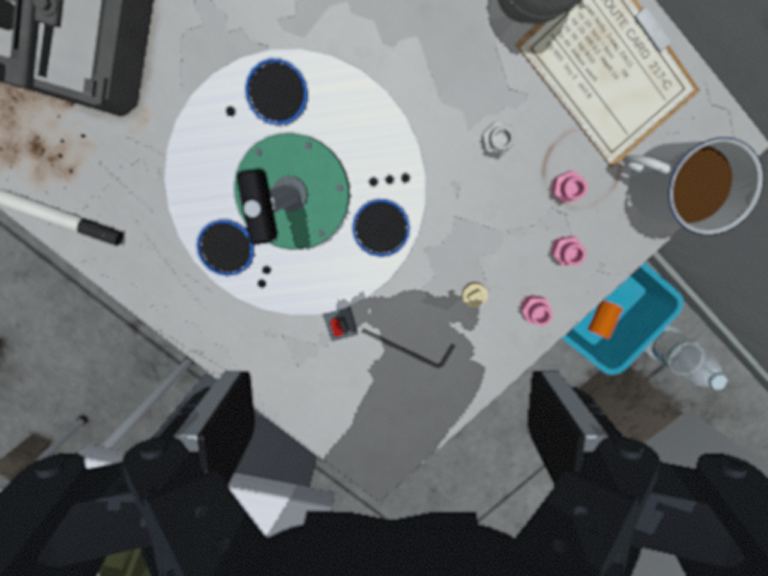

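The wrist view shows the bar at camera pixel (172,138), pockets 1/2/3 by their dots at (184,61), (150,164) and (254,152), grey nipple (331,93), plug (316,196), pinks (380,124), (379,167) and (358,207), and pointer (226,215). Positions agree across cameras and with the given sizes: axis (0.518,-0.057), bar 50x17 at 19.8°, top 163 mm. There's no bonnet cap, so I'll pass it over. Next I'll grip the handle and try it.

Call:
{"method": "apply_moves", "body": {"linear": [[1.3,-3,0],[1.3,-3,0],[1.3,-3,0],[0,0,0],[0,0,4],[0,0,4],[0,0,4],[0,0,4.1],[0,0,0]], "twist": [0,0,0,-0.12,0,0,0,0,0], "claw": [1,1,1,1,0.6,0.6,0.6,0.6,0.6]}}

```text
time: 3.55
eef_pos: [0.5125, -0.0577, 0.1363]
tool_rot: [-3.137, 0.009, 0.34]
ft_force: [-1.3, -0.7, 0.8]
gripper_width: 0.0511
gripper_force: 0.0
```

Call:
{"method": "apply_moves", "body": {"linear": [[0,0,0],[0,0,0],[0,0,0],[0,0,0],[0,0,0],[0,0,0]], "twist": [0,0,0,0,0,0], "claw": [0.1,0.1,0.1,0.1,0.1,0.1], "grip_force": 40}}

```text
time: 4.15
eef_pos: [0.5186, -0.0574, 0.1415]
tool_rot: [3.141, -0.001, 0.342]
ft_force: [-0.2, -0.2, 0.3]
gripper_width: 0.0086
gripper_force: 0.0
```

```bash
python3 - <<'E'
from h import *
s=arm.sense(); print(s['gripper_width'],s['gripper_force'],np.round(s['ft_force'],2))
a=cam('scene'); save(a,'s2',(150,90,160,160),4)
Z=pts(a,a['z_map']>0)
E
```

```text
0.008633263549791038 0.0 [-0.25 -0.23  0.25]
```

View pics/s2.png

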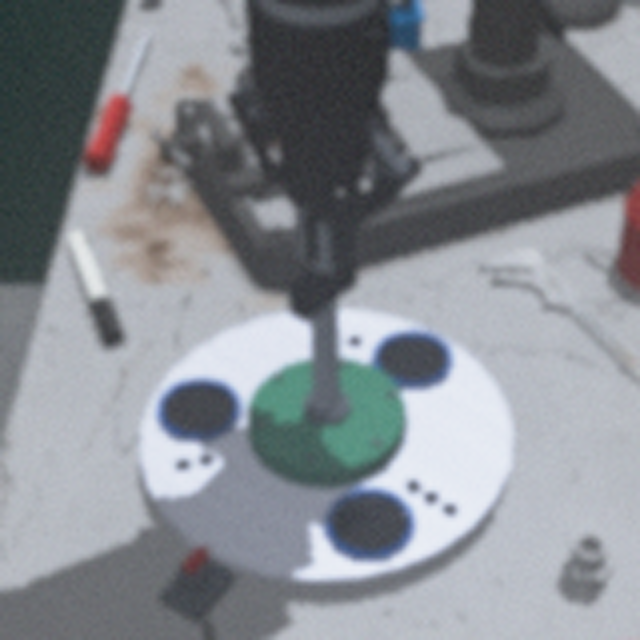

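The picture shows the fingertips meeting the bar at crop (325,290), but there's no grip force. I'll command fully shut and read again.

Call:
{"method": "apply_moves", "body": {"linear": [[0,0,0],[0,0,0],[0,0,0],[0,0,0]], "twist": [0,0,0,0], "claw": [0,0,0,0], "grip_force": 40}}

```text
time: 4.6
eef_pos: [0.5183, -0.0574, 0.141]
tool_rot: [-3.142, 0.0, 0.342]
ft_force: [0.2, -0.5, 0.1]
gripper_width: -0.0002
gripper_force: 0.0
```

```bash
python3 - <<'E'
from h import *
c=cam('wrist'); save(c,'w2',(100,150,312,234),2.4)
E
```

```text
(no output)
```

View pics/w2.png

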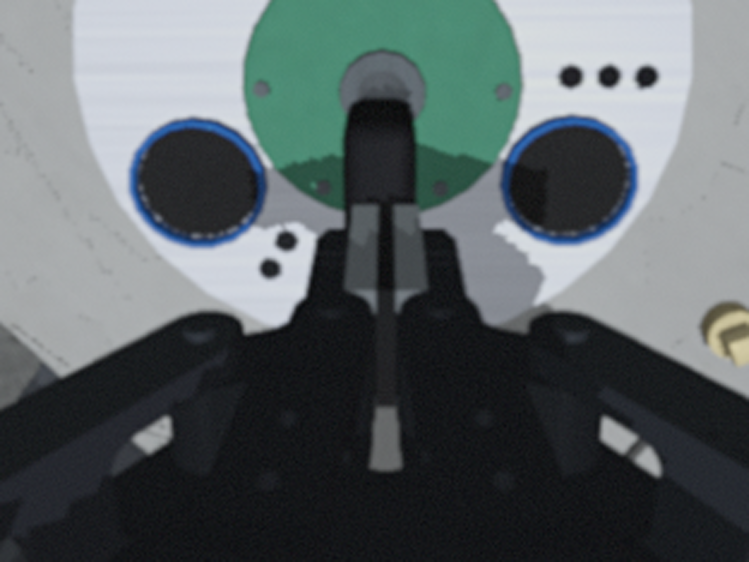

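```bash
python3 - <<'E'
from h import *
c=cam('wrist'); s=arm.sense(); print(np.round(s['eef_pos'],4))
def at(x,y):
    u,v=int(100+x/2.4),int(150+y/2.4); d=c['z_map'][v,u]; P=(c['tw']+ray(c,[[u,v]])*d)[0]; return np.round(P,4)
for n,p in dict(bar=(380,130),bar2=(380,180),padL=(365,215),padL2=(365,250),padR=(410,215),padR2=(410,260),gap=(387,230),gap2=(387,280),hub=(300,60),dial=(450,270)).items(): print(n,at(*p))
E
```

```text
[ 0.5183 -0.0574  0.1411]
bar [ 0.5399 -0.0492  0.1615]
bar2 [ 0.5297 -0.0528  0.1627]
padL [ 0.5274 -0.0507  0.1766]
padL2 [ 0.5276 -0.051   0.1919]
padR [ 0.5307 -0.0585  0.1777]
padR2 [ 0.5305 -0.058   0.1962]
gap [ 0.5296 -0.0544  0.1847]
gap2 [ 0.5292 -0.0545  0.2026]
hub [ 0.5183 -0.0251  0.0427]
dial [ 0.5296 -0.0661  0.1929]
```

The pads shut just above the bar: depth puts the visible tip at z≈0.172 while the bar top is 0.163. I'll open, go lower and try again.

Call:
{"method": "apply_moves", "body": {"linear": [[0,0,0],[0,0,0],[0,0,0],[0,0,0],[0,0,1],[0,0,1],[0,0,0],[0,0,0],[0,0,0],[0,0,0],[0,0,0],[0,0,0]], "twist": [0,0,0,0,0,0,0,0,0,0,0,0], "claw": [0.5,0.5,0.5,0.5,0.5,0.5,0.5,0,0,0,0,0], "grip_force": 40}}

```text
time: 5.9
eef_pos: [0.5179, -0.0563, 0.1212]
tool_rot: [-3.139, -0.0, 0.342]
ft_force: [-2.1, 5.4, 1.8]
gripper_width: 0.0148
gripper_force: 40.7
```

```bash
python3 - <<'E'
from h import *
c=cam('wrist'); s=arm.sense(); print(np.round(s['eef_pos'],4),s['gripper_width'],s['gripper_force'])
Z=pts(c,c['z_map']>0); p=np.array(s['eef_pos']); q=Z-p; yaw=s['tool_rot'][2]
X=q[:,0]*np.cos(yaw)+q[:,1]*np.sin(yaw); Y=q[:,0]*np.sin(yaw)-q[:,1]*np.cos(yaw)
# profile ahead: for |Y| bins, points with X near front pad face
for y0 in np.arange(-.016,.017,.004):
    k=(abs(Y-y0)<.002)&(X<.02)&(X>.0)&(q[:,2]<.1); print(round(y0,3),np.round([X[k].min(),X[k].max(),Z[k,2].min(),Z[k,2].max()],4) if k.any() else None)
E
```

```text
[ 0.5179 -0.0563  0.1212] 0.014824912553458879 40.700340270996094
-0.016 [1.000e-04 1.960e-02 4.080e-02 2.212e-01]
-0.012 [0.     0.0196 0.0404 0.2212]
-0.008 [0.     0.0198 0.0405 0.2212]
-0.004 [0.     0.0199 0.0409 0.1654]
0.0 [1.000e-04 1.990e-02 4.060e-02 1.652e-01]
0.004 [0.     0.0199 0.0411 0.1654]
0.008 [0.     0.0199 0.0407 0.2212]
0.012 [1.000e-04 1.990e-02 4.020e-02 2.212e-01]
0.016 [0.     0.0196 0.0405 0.2212]
```

Gripped (14.8 mm, 40 N), so the pads really end about 3 cm behind the nominal TCP; I'll allow for that. Now the trial turn counter-clockwise.

Call:
{"method": "apply_moves", "body": {"linear": [[0,0,0],[0,0,0],[0,0,0],[0,0,0],[0,0,0],[0,0,0],[0,0,0],[0,0,0],[0,0,0],[0,0,0],[0,0,0],[0,0,0]], "twist": [-0.14,-0.14,-0.14,-0.14,-0.14,-0.14,-0.14,-0.14,-0.14,-0.14,-0.14,-0.14], "claw": [0,0,0,0,0,0,0,0,0,0,0,0], "grip_force": 60}}

```text
time: 7.15
eef_pos: [0.5172, -0.0559, 0.1213]
tool_rot: [-3.141, -0.003, 2.028]
ft_force: [-5.5, 5.4, 3.3]
gripper_width: 0.0142
gripper_force: 63.1
```

Call:
{"method": "apply_moves", "body": {"linear": [[0,0,0],[0,0,0],[0,0,0],[0,0,0],[0,0,0]], "twist": [-0.14,-0.14,-0.14,-0.14,0], "claw": [0,0,0,0,0]}}

```text
time: 7.65
eef_pos: [0.5169, -0.0561, 0.1213]
tool_rot: [3.141, -0.003, 2.585]
ft_force: [-4.9, 4.8, 5.4]
gripper_width: 0.0147
gripper_force: 63.1
```

```bash
cat >> h.py <<'E'
C0=np.array([.518,-.057]); PT=None
def dial(n='top',draw=None):
    "dark dots and blue rings -> angles of pockets about the axis"
    c=cam(n); h=hsv(c); H,S,V=h[...,0],h[...,1],h[...,2]
    o=[]
    for P,a,u in blobs(c,(H>100)&(H<130)&(S>80)&(V>25),.025,30):
        d=P[:2]-C0
        if .065<np.hypot(*d)<.115: o.append((round(float(np.arctan2(d[1],d[0])),3),round(float(np.hypot(*d)),3),int(a)))
    # polar unwrap of dial top at radius range, to find dots
    th=np.arange(0,2*np.pi,.01); rr=np.arange(.060,.118,.001)
    G=np.array([[ [C0[0]+r*np.cos(t),C0[1]+r*np.sin(t),.022] for t in th] for r in rr]).reshape(-1,3)
    uv=proj(c,G).astype(np.float32).reshape(len(rr),len(th),2)
    pol=cv2.remap(c['pixels'],uv[...,0],uv[...,1],cv2.INTER_LINEAR)
    return c,o,pol
E
python3 - <<'E'
from h import *
s=arm.sense(); print(np.round(s['joint_pos'],3),np.round(s['moment'],2))
for n in ['wrist','top']:
    c,o,pol=dial(n); print(n,o)
    if n=='wrist': save(c,'w3',None,1.2)
    cv2.imwrite(f'pics/p_{n}.png',cv2.resize(pol[::-1,:,::-1],None,fx=1.2,fy=3))
E
```

```text
[-0.11   0.216 -0.37   0.987  0.002  0.447] [1.13 1.13 0.03]
wrist [(2.536, 0.09, 822), (-1.665, 0.087, 797), (0.459, 0.087, 815)]
top [(-1.668, 0.087, 148)]
```

View pics/w3.png

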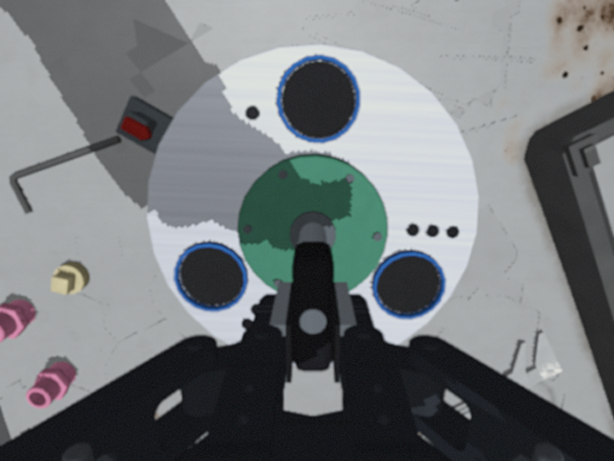

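The one-dot pocket (camera pixel (265,82)) is now at angle 2.54 rad, from 0.34, with the three dots at (360,193). So the dial was carried about 2.2 rad and counter-clockwise grips. Now the other way.

Call:
{"method": "apply_moves", "body": {"linear": [[0,0,0],[0,0,0],[0,0,0],[0,0,0],[0,0,0],[0,0,0],[0,0,0],[0,0,0],[0,0,0],[0,0,0],[0,0,0],[0,0,0]], "twist": [0.14,0.14,0.14,0.14,0.14,0.14,0.14,0.14,0.14,0.14,0.14,0.14], "claw": [0,0,0,0,0,0,0,0,0,0,0,0]}}

```text
time: 8.95
eef_pos: [0.5177, -0.056, 0.1213]
tool_rot: [-3.139, -0.002, 0.897]
ft_force: [-2.8, 5.9, 0.9]
gripper_width: 0.0147
gripper_force: 62.8
```

Call:
{"method": "apply_moves", "body": {"linear": [[0,0,0],[0,0,0],[0,0,0],[0,0,0],[0,0,0]], "twist": [0.14,0.14,0.14,0.14,0], "claw": [0,0,0,0,0]}}

```text
time: 9.45
eef_pos: [0.5179, -0.0563, 0.1213]
tool_rot: [-3.139, -0.0, 0.339]
ft_force: [-2.1, 4.8, 1.3]
gripper_width: 0.0143
gripper_force: 62.7
```

```bash
cat >> h.py <<'E'
def rings(n='wrist'):
    c=cam(n); h=hsv(c); H,S,V=h[...,0],h[...,1],h[...,2]
    m=((H>100)&(H<130)&(S>110)&(V>40)).astype(np.uint8); out=[]
    nn,l,st,ce=cv2.connectedComponentsWithStats(m)
    for i in range(1,nn):
        if st[i,4]<60: continue
        v,u=np.nonzero(l==i); P=atz(c,np.c_[u,v],.026)[:,:2]
        (x,y),(a,b),t=cv2.fitEllipse((P*1000).astype(np.float32))
        if 48<a<62 and 48<b<64: out.append((x/1000,y/1000))
    out=np.array(out)
    return c,out
E
python3 - <<'E'
from h import *
c,o=rings(); print(np.round(o,4)); 
d=o-C0; print(np.round(np.arctan2(d[:,1],d[:,0]),3),np.round(np.hypot(*d.T),4), 'centre',o.mean(0) if len(o)==3 else None)
save(c,'w4',None,1.2)
E
```

```text
[[ 0.5969 -0.0188]
 [ 0.5109 -0.1448]
 [ 0.445  -0.0072]]
[ 0.45  -1.651  2.543] [0.0877 0.088  0.0884] centre [ 0.51761873 -0.05695029]
```

View pics/w4.png

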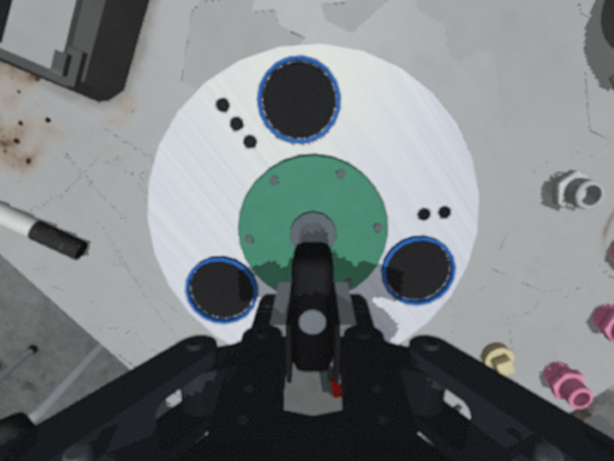

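Turning clockwise, the dial stayed: pocket 1 is still at 2.54 (two dots at (361,178), three at (197,103)), so clockwise is loose. Pocket 1 next, to the pointer at angle 3.63.

Call:
{"method": "apply_moves", "body": {"linear": [[0,0,0],[0,0,0],[0,0,0],[0,0,0],[0,0,0],[0,0,0],[0,0,0],[0,0,0],[0,0,0]], "twist": [-0.13,-0.13,-0.13,-0.13,-0.13,-0.13,-0.13,-0.13,0], "claw": [0,0,0,0,0,0,0,0,0]}}

```text
time: 10.4
eef_pos: [0.5175, -0.0559, 0.1213]
tool_rot: [-3.14, -0.003, 1.385]
ft_force: [-4.0, 6.7, 2.2]
gripper_width: 0.0143
gripper_force: 62.9
```

```bash
cat >> h.py <<'E'
C1=np.array([.5176,-.057]); PA=3.629
def show(n='wrist'):
    s=arm.sense(); print('t',round(float(s['time']),2),np.round(s['eef_pos'],4),'yaw',np.round(s['tool_rot'][2],3),'j6',np.round(s['joint_pos'][5],3))
    c,o=rings(n)
    for p in o:
        d=p-C1; a=np.arctan2(d[1],d[0]); print('ring',np.round(p,4),'r',round(np.hypot(*d),4),'ccw to pointer',round((PA-a)%(2*np.pi),3))
    h=hsv(c); H,S,V=h[...,0],h[...,1],h[...,2]
    for P,a,u in blobs(c,((H<8)|(H>172))&(S>150)&(V>80),.033,20):
        d=P[:2]-C1
        if np.hypot(*d)<.16: print('red',np.round(P,4),round(np.arctan2(d[1],d[0])%(2*np.pi),3))
    return c
E
python3 -c "
from h import *
show()"
```

```text
t 10.4 [ 0.5175 -0.0559  0.1213] yaw 1.385 j6 1.647
ring [0.549  0.0253] r 0.0881 ccw to pointer 2.423
ring [ 0.4307 -0.0708] r 0.0879 ccw to pointer 0.33
ring [ 0.5729 -0.1253] r 0.0879 ccw to pointer 4.519
red [ 0.3959 -0.1208  0.033 ] 3.624
```

Call:
{"method": "apply_moves", "body": {"linear": [[0,0,0],[0,0,0],[0,0,0],[0,0,0],[0,0,0]], "twist": [-0.11,-0.11,-0.11,0,0], "claw": [0,0,0,0,0]}}

```text
time: 10.95
eef_pos: [0.5173, -0.0559, 0.1213]
tool_rot: [-3.141, -0.003, 1.713]
ft_force: [-4.2, 5.9, 4.2]
gripper_width: 0.0141
gripper_force: 63.0
```

```bash
python3 -c "
from h import *
c=show(); 
t=cam('top')
for n in ['wrist','top']: print(n,[(round(r['p'],2),r['rect']) for r in finder.cut_out(n,'bonnet_cap')[:3]])"
```

```text
t 10.95 [ 0.5173 -0.0559  0.1213] yaw 1.713 j6 1.319
ring [0.5215 0.031 ] r 0.0881 ccw to pointer 2.103
ring [ 0.4395 -0.0973] r 0.0879 ccw to pointer 0.01
ring [ 0.5915 -0.1044] r 0.0878 ccw to pointer 4.2
red [ 0.3956 -0.1209  0.033 ] 3.624
wrist []
top []
```

Pocket 1 is within 1 mm of the pointer and no camera sees a cap, so it's passed over. On to pocket 2, 4.19 rad counter-clockwise.

Call:
{"method": "apply_moves", "body": {"linear": [[0,0,0],[0,0,0],[0,0,0],[0,0,0],[0,0,0],[0,0,0],[0,0,0],[0,0,0]], "twist": [0,0,0,0,0,0,0,0], "claw": [0,0,0,0,0,0,0,0]}}

```text
time: 11.95
eef_pos: [0.5173, -0.0559, 0.1213]
tool_rot: [-3.141, -0.003, 1.713]
ft_force: [-4.2, 5.7, 3.3]
gripper_width: 0.0143
gripper_force: 63.0
```

Call:
{"method": "apply_moves", "body": {"linear": [[0,0,0],[0,0,0],[0,0,0],[0,0,0],[0,0,0],[0,0,0],[0,0,0],[0,0,0],[0,0,0],[0,0,0],[0,0,0],[0,0,0]], "twist": [-0.14,-0.14,-0.14,-0.14,-0.14,-0.14,-0.14,-0.14,-0.14,-0.14,-0.14,-0.14], "claw": [0,0,0,0,0,0,0,0,0,0,0,0]}}

```text
time: 13.15
eef_pos: [0.5168, -0.0566, 0.1213]
tool_rot: [3.14, -0.002, -2.886]
ft_force: [-5.6, 2.5, 5.3]
gripper_width: 0.0138
gripper_force: 63.1
```

Call:
{"method": "apply_moves", "body": {"linear": [[0,0,0],[0,0,0],[0,0,0],[0,0,0],[0,0,0],[0,0,0],[0,0,0],[0,0,0],[0,0,0],[0,0,0],[0,0,0],[0,0,0]], "twist": [-0.14,-0.14,-0.14,-0.14,-0.14,-0.14,-0.14,-0.14,-0.14,-0.14,-0.14,-0.14], "claw": [0,0,0,0,0,0,0,0,0,0,0,0]}}

```text
time: 14.35
eef_pos: [0.5176, -0.057, 0.1213]
tool_rot: [3.141, 0.001, -1.206]
ft_force: [-2.3, 3.0, 1.9]
gripper_width: 0.0143
gripper_force: 62.8
```

Call:
{"method": "apply_moves", "body": {"linear": [[0,0,0],[0,0,0],[0,0,0],[0,0,0],[0,0,0],[0,0,0],[0,0,0]], "twist": [-0.14,-0.14,-0.14,-0.14,-0.14,-0.11,0], "claw": [0,0,0,0,0,0,0]}}

```text
time: 15.05
eef_pos: [0.5179, -0.0567, 0.1213]
tool_rot: [-3.141, 0.001, -0.401]
ft_force: [-3.5, 4.0, 3.5]
gripper_width: 0.0148
gripper_force: 62.8
```

```bash
python3 -c "
from h import *
c=show()"
```

```text
t 15.05 [ 0.5179 -0.0567  0.1213] yaw -0.401 j6 -2.851
ring [ 0.5907 -0.1061] r 0.088 ccw to pointer 4.221
ring [0.5235 0.0309] r 0.0881 ccw to pointer 2.126
ring [ 0.4387 -0.0955] r 0.0878 ccw to pointer 0.033
red [ 0.3964 -0.1213  0.033 ] 3.629
```

Call:
{"method": "apply_moves", "body": {"linear": [[0,0,0],[0,0,0],[0,0,0],[0,0,0],[0,0,0],[0,0,0],[0,0,-3],[0,0,-4],[0,0,-4],[0,0,-4],[0,0,0]], "twist": [-0.03,0,0,0,0,0,0,0,0,0,0], "claw": [0,0,0.7,0.7,0.7,0.7,0.7,0.7,0.7,0.7,0.7]}}

```text
time: 16.2
eef_pos: [0.5215, -0.0579, 0.277]
tool_rot: [-3.139, -0.009, -0.372]
ft_force: [1.3, -0.3, 0.3]
gripper_width: 0.0599
gripper_force: 0.0
```

Call:
{"method": "apply_moves", "body": {"linear": [[0,0,0],[0,0,0],[0,0,0],[0,0,0],[0,0,0],[0,0,0],[0,0,0],[0,0,0],[0,0,0],[0,0,0],[0,0,0],[0,0,0]], "twist": [0.14,0.14,0.14,0.14,0.14,0.14,0.14,0.14,0.14,0.14,0.14,0.14], "claw": [0.7,0.7,0.7,0.7,0.7,0.7,0.7,0.7,0.7,0.7,0.7,0.7]}}

```text
time: 17.4
eef_pos: [0.5182, -0.0576, 0.2705]
tool_rot: [3.141, -0.0, -2.058]
ft_force: [0.4, 0.2, -0.7]
gripper_width: 0.06
gripper_force: 0.0
```

Call:
{"method": "apply_moves", "body": {"linear": [[0,0,0],[0,0,0],[0,0,0],[0,0,0],[0,0,0]], "twist": [0.14,0.14,0.14,0.14,0], "claw": [0.7,0.7,0.7,0.7,0.7]}}

```text
time: 17.9
eef_pos: [0.5182, -0.0575, 0.2705]
tool_rot: [3.141, -0.001, -2.612]
ft_force: [-0.2, -0.5, 0.3]
gripper_width: 0.0596
gripper_force: 0.0
```

```bash
cat >> h.py <<'E'
def rect(Z,k):
    r=cv2.minAreaRect((Z[k,:2]*1000).astype(np.float32)); return np.round(r[0],1),np.round(r[1],1),round(r[2],1),int(k.sum()),round(float(np.median(Z[k,2])),4)
def near(c,p,r,bands):
    Z=pts(c,c['z_map']>0)
    for lo,hi in bands:
        k=(np.hypot(Z[:,0]-p[0],Z[:,1]-p[1])<r)&(Z[:,2]>lo)&(Z[:,2]<hi)
        if k.sum()>5: print((lo,hi),*rect(Z,k))
def go(x,y,yaw=None):
    s=arm.sense(); p=np.array(s['eef_pos']); t=s['tool_rot'][2]; d=np.array([x,y])-p[:2]
    print('tool shift cm: x %.2f y %.2f'%(100*(d@[np.cos(t),np.sin(t)]),100*(d@[np.sin(t),-np.cos(t)])),'at z',round(p[2],4),'yaw',round(t,3),'twist',None if yaw is None else round(-((yaw-t+np.pi)%(2*np.pi)-np.pi),3))
E
python3 -c "
from h import *
c=show(); s=cam('scene'); t=cam('top')
for n,q in [('w',c),('s',s),('t',t)]:
  print(n); near(q,(.606,-.232),.03,[(.016,.05),(.03,.05)]); near(q,(.454,-.253),.03,[(.009,.03),(.016,.03)])
Z=pts(t,t['z_map']>0); k=(np.hypot(Z[:,0]-.606,Z[:,1]+.232)<.1)&(Z[:,2]>.06); print('tall',rect(Z,k) if k.any() else None)
go(.606,-.231,3.63)"
```

```text
t 17.9 [ 0.5182 -0.0575  0.2705] yaw -2.612 j6 -0.64
ring [ 0.4384 -0.0957] r 0.0881 ccw to pointer 0.033
ring [ 0.5906 -0.106 ] r 0.0879 ccw to pointer 4.221
ring [0.5235 0.031 ] r 0.0882 ccw to pointer 2.126
red [ 0.3953 -0.1213  0.033 ] 3.626
w
(0.016, 0.05) [ 603.7 -229.7] [27.3 26.4] 57.5 425 0.0247
(0.03, 0.05) [ 605.4 -231.3] [19.8 21.5] 31.7 159 0.0363
(0.009, 0.03) [ 453.5 -253.3] [24.9 24.7] 18.2 356 0.0133
(0.016, 0.03) [ 453.2 -253.2] [14.3 13.7] 46.5 163 0.0229
s
(0.016, 0.05) [ 603.9 -234.6] [25.2 25.7] 30.8 118 0.0265
(0.03, 0.05) [ 605.7 -233.4] [21.1 18.3] 20.6 43 0.0358
(0.009, 0.03) [ 451.5 -256.6] [19.9 23.9] 51.0 91 0.0135
(0.016, 0.03) [ 452.8 -254.7] [13.1 12.8] 44.4 40 0.023
t
(0.016, 0.05) [ 604.7 -229.8] [26. 25.] 57.9 125 0.0244
(0.03, 0.05) [ 606.9 -230.6] [19.5 20.3] 45.1 45 0.0368
(0.009, 0.03) [ 454.1 -252.2] [22.6 23.3] 2.7 90 0.014
(0.016, 0.03) [ 453.3 -252.7] [13.4 12.9] 40.9 39 0.0235
tall (array([ 701.6, -225.7]), array([ 7.9, 33.8]), 3.9, 70, 0.0755)
tool shift cm: x 1.26 y -19.41 at z 0.2708 yaw -2.609 twist 0.044
```

Call:
{"method": "apply_moves", "body": {"linear": [[0.2,-3.9,0],[0.3,-3.9,0],[0.3,-3.9,0],[0.3,-3.9,0],[0.2,-3.8,0],[0,0,4],[0,0,4],[0,0,4],[0,0,4],[0,0,4],[0,0,2],[0,0,0]], "twist": [0,0,0,0,0,0,0,0,0,0,0,0], "claw": [0.5,0.5,0.5,0.5,0.5,0.5,0.5,0.5,0.5,0.5,0.5,0.5]}}

```text
time: 19.25
eef_pos: [0.6021, -0.2302, 0.0471]
tool_rot: [3.136, -0.004, -2.61]
ft_force: [-0.9, 1.1, -0.1]
gripper_width: 0.0425
gripper_force: 0.0
```

```bash
cat >> h.py <<'E'
def tip(c):
    "lowest finger points (tool frame z from TCP, negative = behind TCP) by |y|"
    s=arm.sense(); p=np.array(s['eef_pos']); Rm=R.from_euler('xyz',s['tool_rot']).as_matrix()
    q=(pts(c,c['z_map']>0)-p)@Rm; g=s['gripper_width']/2
    for sg in (-1,1):
        k=(abs(q[:,0]-.0)<.014)&(q[:,1]*sg>g-.002)&(q[:,1]*sg<g+.012)&(q[:,2]<.0)&(q[:,2]>-.08)
        if k.any(): i=np.argsort(q[k][:,2])[-8:]; print('tip',sg,np.round(q[k][i].mean(0),4),k.sum())
E
python3 -c "
from h import *
c=show(); tip(c); near(c,(.606,-.231),.02,[(.03,.05)]); go(.606,-.2315,3.63); save(c,'w5',(130,100,252,284),2.1)"
```

```text
t 19.25 [ 0.6021 -0.2302  0.0471] yaw -2.61 j6 -0.897
ring [ 0.59   -0.1063] r 0.0876 ccw to pointer 4.226
tip -1 [ 0.0003 -0.0206 -0.0268] 2447
tip 1 [ 0.0006  0.0222 -0.0271] 2273
(0.03, 0.05) [ 606.4 -231.7] [20.9 20.6] 30.8 605 0.0366
tool shift cm: x -0.15 y -0.17 at z 0.0496 yaw -2.61 twist 0.043
```

View pics/w5.png

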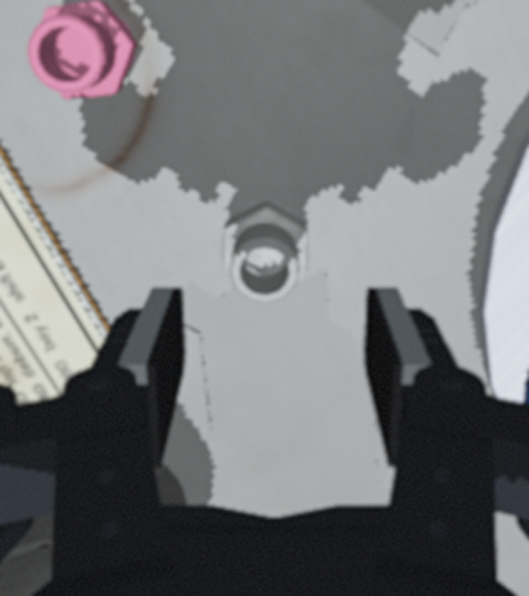

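The crop shows the grey nipple centred between the open fingers at (263,258), with a pink one off to the side at (85,50). The tips measure about 27 mm behind the nominal TCP when half open. Descending to grip the upper pipe.

Call:
{"method": "apply_moves", "body": {"linear": [[-0.15,-0.2,2],[0,0,2],[0,0,0.8],[0,0,0],[0,0,0],[0,0,0],[0,0,0],[0,0,0],[0,0,0]], "twist": [0.04,0,0,0,0,0,0,0,0], "claw": [0.5,0.5,0.5,0.5,0,0,0,0,0], "grip_force": 30}}

```text
time: 20.2
eef_pos: [0.6088, -0.2327, 0.0047]
tool_rot: [-3.14, 0.002, -2.651]
ft_force: [-0.9, -0.0, 6.6]
gripper_width: 0.0183
gripper_force: 29.6
```

Call:
{"method": "apply_moves", "body": {"linear": [[0,0,-1],[0,0,-3],[0,0,-4],[0,0,-4],[0,0,-4],[0,0,-4],[0,0,0],[0,0,0]], "twist": [0,0,0,0,0,0,0,0], "claw": [0,0,0,0,0,0,0,0]}}

```text
time: 21.0
eef_pos: [0.6081, -0.2326, 0.2047]
tool_rot: [-3.14, 0.002, -2.651]
ft_force: [-0.2, 1.5, -1.3]
gripper_width: 0.0183
gripper_force: 29.4
```

```bash
python3 -c "
from h import *
print(arm.sense()['gripper_width'],arm.sense()['gripper_force']); go(.440,-.095,3.63)
c=show(); save(c,'w6',(180,200,152,184),2.5)
s=arm.sense(); p=np.array(s['eef_pos']); Rm=R.from_euler('xyz',s['tool_rot']).as_matrix()
q=(pts(c,c['z_map']>0)-p)@Rm; k=(abs(q[:,1])<.013)&(q[:,2]>-.03)&(q[:,2]<.01)&(abs(q[:,0])<.03); print(np.round([q[k].min(0),q[k].max(0)],4))"
```

```text
0.01832134592934125 29.35803292435594
tool shift cm: x 8.36 y 20.05 at z 0.2047 yaw -2.651 twist 0.002
t 21.0 [ 0.6081 -0.2326  0.2047] yaw -2.651 j6 -0.855
ring [ 0.4385 -0.0955] r 0.088 ccw to pointer 0.034
ring [ 0.5905 -0.1059] r 0.0878 ccw to pointer 4.22
red [ 0.3961 -0.123   0.033 ] 3.639
[[-0.0075 -0.0129 -0.03  ]
 [ 0.0162  0.013   0.0011]]
```

View pics/w6.png

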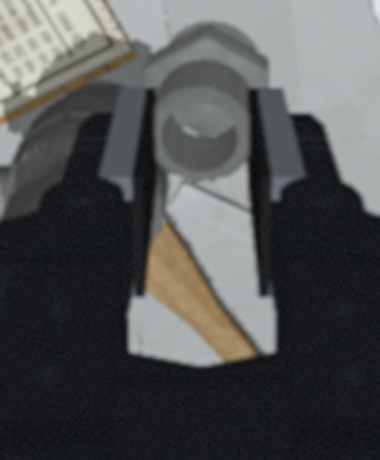

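The crop shows the nipple held upright by its pipe at (205,115), about 4 mm forward of the tool centre. Carrying it to pocket 2.

Call:
{"method": "apply_moves", "body": {"linear": [[1.4,3.3,0],[1.4,3.3,0],[1.4,3.4,0],[1.3,3.4,0],[1.3,3.3,0],[1.3,3.3,0],[0,0,0],[0,0,4],[0,0,4],[0,0,4],[0,0,2],[0,0,0]], "twist": [0,0,0,0,0,0,0,0,0,0,0,0], "claw": [0,0,0,0,0,0,0,0,0,0,0,0]}}

```text
time: 22.25
eef_pos: [0.4381, -0.0934, 0.0592]
tool_rot: [3.136, -0.006, -2.652]
ft_force: [-0.4, -0.1, 0.0]
gripper_width: 0.0181
gripper_force: 29.5
```

```bash
python3 -c "
from h import *
go(.442,-.094,3.63); c=show()
near(c,(.4384,-.0957),.025,[(.08,.15)])
near(cam('top'),(.4384,-.0957),.035,[(.05,.095)])"
```

```text
tool shift cm: x -0.32 y -0.23 at z 0.0592 yaw -2.652 twist 0.002
t 22.25 [ 0.4381 -0.0934  0.0592] yaw -2.652 j6 -0.7
ring [ 0.4387 -0.0955] r 0.0878 ccw to pointer 0.034
red [ 0.3948 -0.1218  0.033 ] 3.627
(0.08, 0.15) [437.9 -96.1] [27.1 48.5] 28.1 6623 0.1202
```

Call:
{"method": "apply_moves", "body": {"linear": [[0,0,0],[0,0,1.5],[0,0,1.3],[0,0,0.6],[0,0,0],[0,0,0]], "twist": [0,0,0,0,0,0], "claw": [0,0,0,0,0,0]}}

```text
time: 22.95
eef_pos: [0.4426, -0.0942, 0.03]
tool_rot: [-3.141, 0.001, -2.651]
ft_force: [0.8, 0.1, -1.6]
gripper_width: 0.0185
gripper_force: 29.5
```

```bash
python3 -c "
from h import *
go(.442,-.094,3.63); s=arm.sense(); print(s['ft_force'])"
```

```text
tool shift cm: x 0.05 y 0.05 at z 0.03 yaw -2.651 twist 0.002
[ 0.81169318  0.14536205 -1.62244898]
```

Call:
{"method": "apply_moves", "body": {"linear": [[0,0,0.2],[0,0,0.1],[0,0,0],[0,0,0]], "twist": [0,0,0,0], "claw": [0,0,0,0]}}

```text
time: 23.35
eef_pos: [0.4426, -0.0941, 0.0267]
tool_rot: [-3.141, 0.001, -2.651]
ft_force: [-0.1, -0.0, 5.7]
gripper_width: 0.0183
gripper_force: 30.1
```

Call:
{"method": "apply_moves", "body": {"linear": [[0,0,0],[0,0,0],[0,0,0],[0,0,0],[0,0,-1],[0,0,-2],[0,0,-4],[0,0,-4],[0,0,-4],[0,0,-4],[0,0,0]], "twist": [0,0,0,0,0,0,0,0,0,0,0], "claw": [0.3,0.35,0.45,0.45,0.45,0.45,0.5,0.5,0.5,0.5,0.5]}}

```text
time: 24.45
eef_pos: [0.4453, -0.0947, 0.2223]
tool_rot: [-3.135, 0.007, -2.651]
ft_force: [-0.0, 0.5, -0.8]
gripper_width: 0.0428
gripper_force: 0.0
```

```bash
python3 -c "
from h import *
go(.5176,-.057); c=show(); near(c,(.4384,-.0957),.026,[(.032,.07),(.053,.07)]); near(c,(.5176,-.057),.05,[(.155,.18)]);near(c,(.453,-.253),.03,[(.009,.03),(.016,.03)]); save(c,'w7',None,1.2)"
```

```text
tool shift cm: x -8.16 y -0.07 at z 0.2223 yaw -2.651 twist None
t 24.45 [ 0.4453 -0.0947  0.2223] yaw -2.651 j6 -0.7
ring [ 0.4385 -0.0955] r 0.088 ccw to pointer 0.034
red [ 0.3947 -0.1218  0.033 ] 3.627
(0.032, 0.07) [440.4 -92.6] [30.6 26.2] 27.9 506 0.0448
(0.053, 0.07) [440.1 -93. ] [20.1 19.9] 70.9 170 0.0588
(0.155, 0.18) [516.9 -57.3] [15.9 49.9] 68.5 1086 0.1626
(0.009, 0.03) [ 453.5 -252.4] [24.3 25. ] 14.7 374 0.0128
(0.016, 0.03) [ 453.5 -252.8] [13.8 14.3] 45.5 169 0.0229
```

View pics/w7.png

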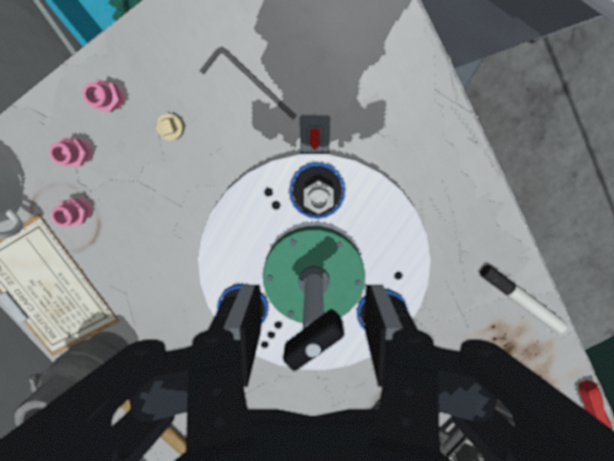

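Pocket 2 (two dots at (226,165)) is at the pointer with the nipple standing in it at (265,163), top z 0.059 as expected. Next I'll re-grasp the bar, wind it back loose, then carry pocket 3 round.

Call:
{"method": "apply_moves", "body": {"linear": [[-4.2,-0.1,0],[-4.2,-0.1,0],[0,0,0],[0,0,0],[0,0,0],[0,0,0],[0,0,0],[0,0,0],[0,0,0],[0,0,0]], "twist": [0,0,0.14,0.14,0.14,0.14,0.14,0.14,0.03,0], "claw": [0.5,0.5,0.5,0.5,0.5,0.5,0.5,0.5,0.5,0.5]}}

```text
time: 25.5
eef_pos: [0.5164, -0.0561, 0.2154]
tool_rot: [-3.141, -0.001, 2.764]
ft_force: [1.0, 0.5, -0.6]
gripper_width: 0.0429
gripper_force: 0.0
```

```bash
python3 -c "
from h import *
go(.5172,-.0565,2.766); c=show(); near(c,(.5176,-.057),.05,[(.155,.18)])"
```

```text
tool shift cm: x -0.09 y -0.00 at z 0.2154 yaw 2.764 twist -0.002
t 25.5 [ 0.5164 -0.0561  0.2154] yaw 2.764 j6 0.269
ring [ 0.4385 -0.0958] r 0.0881 ccw to pointer 0.031
ring [0.5237 0.031 ] r 0.0882 ccw to pointer 2.127
ring [ 0.5905 -0.1061] r 0.0879 ccw to pointer 4.222
red [ 0.3952 -0.1212  0.033 ] 3.625
(0.155, 0.18) [517.  -56.2] [15.3 48.7] 67.9 1282 0.1627
```

Call:
{"method": "apply_moves", "body": {"linear": [[-0.05,0,3],[0,0,3],[0,0,3.4],[0,0,0],[0,0,0],[0,0,0],[0,0,0],[0,0,0],[0,0,0]], "twist": [0,0,0,0,0,0,0,0,0], "claw": [0.5,0.5,0.5,0.5,0,0,0,0,0], "grip_force": 50}}

```text
time: 26.45
eef_pos: [0.5185, -0.0568, 0.1239]
tool_rot: [3.141, 0.003, 2.762]
ft_force: [-1.8, -1.6, 6.6]
gripper_width: 0.0145
gripper_force: 50.8
```

Call:
{"method": "apply_moves", "body": {"linear": [[0,0,0],[0,0,0],[0,0,0],[0,0,0],[0,0,0],[0,0,0],[0,0,0],[0,0,0],[0,0,0],[0,0,0],[0,0,0],[0,0,0]], "twist": [0.05,0.08,0.12,0.12,0.12,0.12,0.12,0.12,0.12,0.12,0.12,0.12], "claw": [0,0,0,0,0,0,0,0,0,0,0,0]}}

```text
time: 27.65
eef_pos: [0.5174, -0.0575, 0.1239]
tool_rot: [3.14, 0.002, 1.427]
ft_force: [-5.8, -3.9, 10.0]
gripper_width: 0.0144
gripper_force: 51.2
```

Call:
{"method": "apply_moves", "body": {"linear": [[0,0,0],[0,0,0],[0,0,0],[0,0,0],[0,0,0],[0,0,0],[0,0,0],[0,0,0],[0,0,0],[0,0,0],[0,0,0],[0,0,0]], "twist": [0.12,0.12,0.12,0.12,0.12,0.12,0.12,0.12,0.12,0.12,0.07,0], "claw": [0,0,0,0,0,0,0,0,0,0,0,0]}}

```text
time: 28.85
eef_pos: [0.5164, -0.0566, 0.1239]
tool_rot: [3.141, 0.001, 0.16]
ft_force: [-8.9, -0.4, 13.0]
gripper_width: 0.0146
gripper_force: 51.6
```

```bash
python3 -c "
from h import *
c=show(); show('top'); near(cam('scene'),(.4384,-.0957),.03,[(.032,.07),(.053,.07)])"
```

```text
t 28.85 [ 0.5164 -0.0566  0.1239] yaw 0.16 j6 2.873
ring [ 0.5907 -0.1063] r 0.0881 ccw to pointer 4.222
ring [0.5235 0.0309] r 0.0881 ccw to pointer 2.125
t 28.9 [ 0.5164 -0.0566  0.1239] yaw 0.162 j6 2.871
ring [ 0.4392 -0.0949] r 0.087 ccw to pointer 0.037
red [ 0.3958 -0.1208  0.033 ] 3.624
(0.032, 0.07) [439.2 -96.5] [23.8 26.9] 77.6 122 0.048
(0.053, 0.07) [440.2 -95.2] [19.6 17.1] 64.8 42 0.0582
```

Dial unmoved. Now counter-clockwise, gently through the lost motion.

Call:
{"method": "apply_moves", "body": {"linear": [[0,0,0],[0,0,0],[0,0,0],[0,0,0],[0,0,0],[0,0,0],[0,0,0],[0,0,0],[0,0,0],[0,0,0],[0,0,0],[0,0,0]], "twist": [-0.05,-0.05,-0.05,-0.05,-0.05,-0.05,-0.05,-0.05,-0.07,-0.09,-0.1,-0.1], "claw": [0,0,0,0,0,0,0,0,0,0,0,0]}}

```text
time: 30.2
eef_pos: [0.5169, -0.0573, 0.1239]
tool_rot: [3.14, 0.002, 0.925]
ft_force: [-6.3, -3.9, 11.3]
gripper_width: 0.0143
gripper_force: 51.4
```

Call:
{"method": "apply_moves", "body": {"linear": [[0,0,0],[0,0,0],[0,0,0],[0,0,0],[0,0,0],[0,0,0],[0,0,0],[0,0,0],[0,0,0],[0,0,0],[0,0,0],[0,0,0]], "twist": [-0.1,-0.1,-0.1,-0.1,-0.1,-0.1,-0.1,-0.1,-0.1,-0.1,-0.1,-0.1], "claw": [0,0,0,0,0,0,0,0,0,0,0,0]}}

```text
time: 31.4
eef_pos: [0.5181, -0.0573, 0.1239]
tool_rot: [3.141, 0.003, 2.125]
ft_force: [-3.7, -2.8, 8.2]
gripper_width: 0.0144
gripper_force: 50.9
```

Call:
{"method": "apply_moves", "body": {"linear": [[0,0,0],[0,0,0],[0,0,0],[0,0,0],[0,0,0],[0,0,0],[0,0,0],[0,0,0],[0,0,0],[0,0,0],[0,0,0],[0,0,0]], "twist": [-0.1,-0.1,-0.1,-0.1,-0.1,-0.1,-0.1,-0.1,-0.1,-0.1,-0.1,-0.1], "claw": [0,0,0,0,0,0,0,0,0,0,0,0]}}

```text
time: 32.6
eef_pos: [0.5186, -0.0561, 0.124]
tool_rot: [3.142, 0.003, -2.957]
ft_force: [-1.7, 0.6, 6.7]
gripper_width: 0.0143
gripper_force: 50.9
```

Call:
{"method": "apply_moves", "body": {"linear": [[0,0,0],[0,0,0],[0,0,0],[0,0,0],[0,0,0],[0,0,0],[0,0,0],[0,0,0],[0,0,0],[0,0,0]], "twist": [-0.1,-0.1,-0.1,-0.1,-0.1,-0.1,-0.1,-0.08,-0.05,0], "claw": [0,0,0,0,0,0,0,0,0,0]}}

```text
time: 33.6
eef_pos: [0.5181, -0.0554, 0.1239]
tool_rot: [-3.141, 0.003, -2.13]
ft_force: [-4.1, 2.7, 8.7]
gripper_width: 0.0141
gripper_force: 51.1
```

```bash
python3 -c "
from h import *
c=show(); show('top')"
```

```text
t 33.6 [ 0.5181 -0.0554  0.1239] yaw -2.13 j6 -1.12
ring [ 0.4295 -0.0579] r 0.0881 ccw to pointer 0.477
ring [ 0.5626 -0.1327] r 0.088 ccw to pointer 4.664
red [ 0.3956 -0.1215  0.033 ] 3.628
t 33.65 [ 0.5181 -0.0554  0.124 ] yaw -2.131 j6 -1.119
ring [ 0.5631 -0.132 ] r 0.0877 ccw to pointer 4.655
red [ 0.3962 -0.1204  0.033 ] 3.623
```

Call:
{"method": "apply_moves", "body": {"linear": [[0,0,0],[0,0,0],[0,0,0],[0,0,0],[0,0,0],[0,0,0],[0,0,0],[0,0,0]], "twist": [-0.06,-0.09,-0.1,-0.1,-0.08,-0.05,0,0], "claw": [0,0,0,0,0,0,0,0]}}

```text
time: 34.5
eef_pos: [0.5176, -0.0552, 0.1239]
tool_rot: [-3.141, 0.002, -1.651]
ft_force: [-5.2, 2.7, 10.1]
gripper_width: 0.0145
gripper_force: 51.2
```

Call:
{"method": "apply_moves", "body": {"linear": [[0,0,0],[0,0,0],[0,0,0],[0,0,0],[0,0,-3],[0,0,-4],[0,0,-4],[0,0,0],[0,0,0],[0,0,0],[0,0,0],[0,0,0]], "twist": [0,0,0,0,0,0,0,0.14,0.14,0.14,0.14,0.12], "claw": [0.3,0.5,0.5,0.5,0.5,0.5,0.5,0.5,0.5,0.5,0.5,0.5]}}

```text
time: 35.7
eef_pos: [0.5175, -0.0564, 0.232]
tool_rot: [3.142, -0.0, -2.337]
ft_force: [0.9, -0.5, 0.2]
gripper_width: 0.0429
gripper_force: 0.0
```

Call:
{"method": "apply_moves", "body": {"linear": [[0,0,0]], "twist": [0], "claw": [0.5]}}

```text
time: 35.8
eef_pos: [0.5174, -0.0564, 0.232]
tool_rot: [3.142, -0.0, -2.332]
ft_force: [0.4, 0.3, -0.5]
gripper_width: 0.0428
gripper_force: 0.0
```

```bash
python3 -c "
from h import *
c=show(); b=[(.009,.03),(.016,.03)]; near(c,(.453,-.253),.03,b); near(c,(.5176,-.057),.05,[(.155,.18)])
t=cam('top'); near(t,(.453,-.253),.03,b)
go(.4533,-.253,-2.34)"
```

```text
t 35.8 [ 0.5174 -0.0564  0.232 ] yaw -2.332 j6 -0.918
ring [ 0.44   -0.0985] r 0.088 ccw to pointer 6.28
ring [ 0.5924 -0.1034] r 0.088 ccw to pointer 4.184
ring [0.5205 0.0311] r 0.0881 ccw to pointer 2.091
red [ 0.3955 -0.1214  0.033 ] 3.627
(0.009, 0.03) [ 459.1 -247.4] [ 9.9 24.5] 46.4 164 0.0115
(0.016, 0.03) [ 458.  -248.5] [ 1.6 12.6] 49.1 28 0.0186
(0.155, 0.18) [517.5 -56.7] [50.3 16.2] 84.9 1182 0.1627
(0.009, 0.03) [ 454.3 -252.2] [22.8 23.1] 1.5 91 0.0144
(0.016, 0.03) [ 452.3 -253.9] [16.3 13.5] 40.8 41 0.0231
tool shift cm: x 18.69 y -8.85 at z 0.232 yaw -2.329 twist 0.011
```

Call:
{"method": "apply_moves", "body": {"linear": [[3.7,-1.8,0],[3.7,-1.8,0],[3.7,-1.8,0],[3.8,-1.8,0],[3.8,-1.7,0],[0,0,4],[0,0,4],[0,0,4],[0,0,4],[0,0,2],[0,0,0],[0,0,0]], "twist": [0.01,0,0,0,0,0,0,0,0,0,0,0], "claw": [0.5,0.5,0.5,0.5,0.5,0.5,0.5,0.5,0.5,0.5,0.5,0.5]}}

```text
time: 37.1
eef_pos: [0.4516, -0.2528, 0.0525]
tool_rot: [3.141, -0.0, -2.34]
ft_force: [0.9, -0.3, 1.0]
gripper_width: 0.0426
gripper_force: 0.0
```

```bash
python3 -c "
from h import *
c=show(); b=[(.009,.03),(.017,.03)]; near(c,(.453,-.253),.02,b); tip(c); go(.4533,-.253,-2.34); save(c,'w8',(130,100,252,284),2.1)"
```

```text
t 37.1 [ 0.4516 -0.2528  0.0525] yaw -2.34 j6 -1.312
red [ 0.3952 -0.1236  0.033 ] 3.64
(0.009, 0.03) [ 453.1 -253.4] [24.7 24.5] 43.6 922 0.0124
(0.017, 0.03) [ 453.2 -253.7] [13.8 13.1] 45.2 407 0.023
tip -1 [-0.0002 -0.0211 -0.0289] 2378
tip 1 [-0.0006  0.0218 -0.0283] 2305
tool shift cm: x -0.08 y -0.05 at z 0.0533 yaw -2.34 twist -0.0
```

View pics/w8.png

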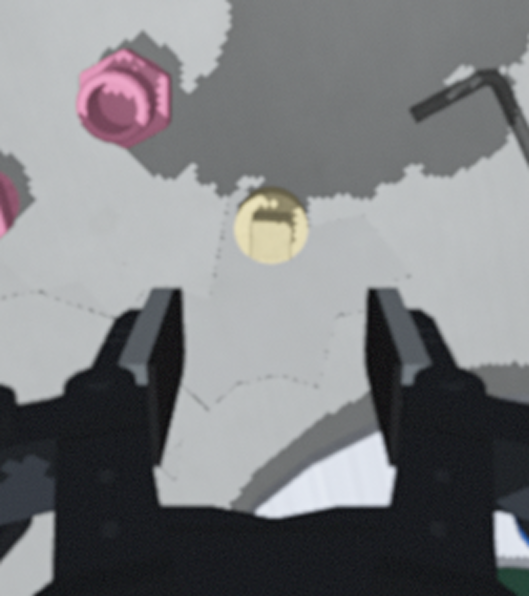

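The brass plug sits between the fingers at (272,235), its square head aligned with the pads; the pink part is away to the side at (125,100). Lowering to the head.

Call:
{"method": "apply_moves", "body": {"linear": [[0,-0.1,2],[0,0,2],[0,0,1.6],[0,0,0],[0,0,0],[0,0,0],[0,0,0],[0,0,0],[0,0,0],[0,0,0]], "twist": [0,0,0,0,0,0,0,0,0,0], "claw": [0.5,0.5,0.5,0.5,0.5,0,0,0,0,0], "grip_force": 30}}

```text
time: 38.15
eef_pos: [0.4522, -0.2534, -0.0037]
tool_rot: [-3.141, 0.0, -2.341]
ft_force: [-0.2, -0.9, -0.2]
gripper_width: -0.0002
gripper_force: 0.0
```

```bash
python3 -c "
from h import *
c=cam('wrist'); save(c,'w9',(130,100,252,284),2.1)
Z=pts(c,c['z_map']>0); s=arm.sense(); p=np.array(s['eef_pos']); Rm=R.from_euler('xyz',s['tool_rot']).as_matrix(); q=(Z-p)@Rm
k=(abs(q[:,1])<.02)&(abs(q[:,0])<.0135)&(q[:,2]>-.045)
hst,e=np.histogram(q[k][:,2],bins=np.arange(-.045,.006,.003)); print(list(zip(np.round(e,3),hst)))
near(c,(.453,-.253),.03,[(.009,.0145),(.0145,.025),(.025,.03),(.03,.04)])
t=cam('scene'); near(t,(.453,-.253),.04,[(.009,.0145),(.016,.025),(.025,.03)])
save(t,'s3',(210,230,80,70),8)"
```

```text
[(np.float64(-0.045), np.int64(165)), (np.float64(-0.042), np.int64(175)), (np.float64(-0.039), np.int64(156)), (np.float64(-0.036), np.int64(115)), (np.float64(-0.033), np.int64(44)), (np.float64(-0.03), np.int64(0)), (np.float64(-0.027), np.int64(0)), (np.float64(-0.024), np.int64(0)), (np.float64(-0.021), np.int64(30)), (np.float64(-0.018), np.int64(297)), (np.float64(-0.015), np.int64(329)), (np.float64(-0.012), np.int64(76)), (np.float64(-0.009), np.int64(75)), (np.float64(-0.006), np.int64(1214)), (np.float64(-0.003), np.int64(118)), (np.float64(0.0), np.int64(0))]
(0.009, 0.0145) [ 449.2 -257.6] [13.8 24. ] 46.2 606 0.0112
(0.0145, 0.025) [ 448.2 -258.3] [ 1.  12.1] 45.2 22 0.0149
(0.025, 0.03) [ 445.3 -259.6] [ 4.9 19.2] 46.4 68 0.0288
(0.03, 0.04) [ 446.2 -260.5] [ 5.8 27.2] 45.2 522 0.0354
(0.009, 0.0145) [ 449.7 -257.6] [17.  24.7] 45.1 40 0.0113
```

View pics/w9.png

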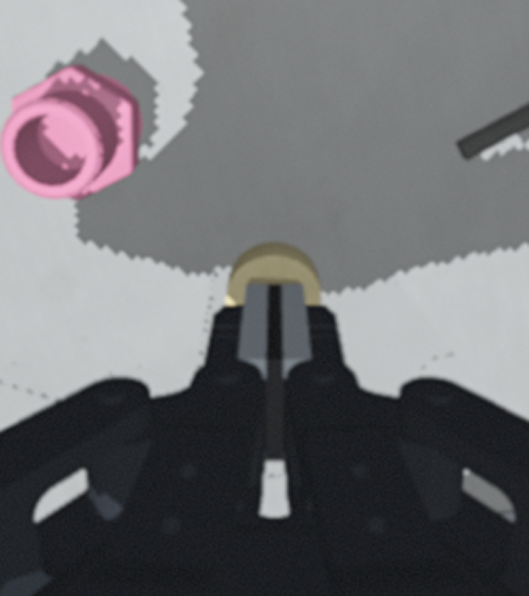

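The pads shut directly above the plug at (275,290), at z≈0.028, so the tips are 31 mm behind the nominal TCP when nearly closed. Open, go 13 mm lower, close again.

Call:
{"method": "apply_moves", "body": {"linear": [[0,0,0],[0,0,0],[0,0,0],[0,0,0],[0,0,0.7],[0,0,0.6],[0,0,0],[0,0,0],[0,0,0],[0,0,0],[0,0,0]], "twist": [0,0,0,0,0,0,0,0,0,0,0], "claw": [0.5,0.5,0.5,0.5,0.5,0.5,0.5,0,0,0,0], "grip_force": 30}}

```text
time: 39.35
eef_pos: [0.4529, -0.2536, -0.0158]
tool_rot: [-3.14, 0.001, -2.341]
ft_force: [-1.5, 1.5, 7.1]
gripper_width: 0.0124
gripper_force: 35.7
```

Call:
{"method": "apply_moves", "body": {"linear": [[0,0,0],[0,0,0]], "twist": [0,0], "claw": [0,0]}}

```text
time: 39.55
eef_pos: [0.4529, -0.2536, -0.0158]
tool_rot: [-3.14, 0.001, -2.341]
ft_force: [-0.4, 1.1, 8.7]
gripper_width: 0.0125
gripper_force: 35.7
```

Call:
{"method": "apply_moves", "body": {"linear": [[0,0,-1],[0,0,-3],[0,0,-4],[0,0,-4],[0,0,-4],[0,0,-4],[0,0,0],[0,0,0]], "twist": [0,0,0,0,0,0,0,0], "claw": [0,0,0,0,0,0,0,0]}}

```text
time: 40.35
eef_pos: [0.4528, -0.2538, 0.1844]
tool_rot: [-3.139, 0.001, -2.341]
ft_force: [-0.4, -0.4, -1.3]
gripper_width: 0.0126
gripper_force: 33.3
```

```bash
python3 -c "
from h import *
s=arm.sense();print(s['gripper_width'],s['gripper_force']); go(.440,-.0985,-2.34); show(); go(.440,-.0985)"
```

```text
0.012578080649580915 33.30604178539943
tool shift cm: x -10.25 y 11.74 at z 0.1844 yaw -2.341 twist -0.001
t 40.35 [ 0.4528 -0.2538  0.1844] yaw -2.341 j6 -1.311
ring [ 0.4403 -0.098 ] r 0.0875 ccw to pointer 6.282
red [ 0.3954 -0.1231  0.033 ] 3.637
tool shift cm: x -10.27 y 11.63 at z 0.183 yaw -2.341 twist None
```

Call:
{"method": "apply_moves", "body": {"linear": [[-2,2.3,0],[-2,2.3,0],[-2.1,2.3,0],[-2.1,2.4,0],[-2,2.4,0],[0,0,0],[0,0,4],[0,0,4],[0,0,4],[0,0,2.4],[0,0,0],[0,0,0]], "twist": [0,0,0,0,0,0,0,0,0,0,0,0], "claw": [0,0,0,0,0,0,0,0,0,0,0,0]}}

```text
time: 41.6
eef_pos: [0.4383, -0.0989, 0.0386]
tool_rot: [3.14, -0.001, -2.342]
ft_force: [0.9, -0.5, 0.7]
gripper_width: 0.0124
gripper_force: 33.3
```

```bash
python3 -c "
from h import *
go(.440,-.0985,-2.34); c=show()"
```

```text
tool shift cm: x -0.15 y -0.09 at z 0.0386 yaw -2.342 twist -0.002
t 41.6 [ 0.4383 -0.0989  0.0386] yaw -2.342 j6 -1.022
ring [ 0.4402 -0.0984] r 0.0878 ccw to pointer 6.28
red [ 0.395  -0.1219  0.033 ] 3.628
```

Call:
{"method": "apply_moves", "body": {"linear": [[-0.1,-0.1,0],[0,0,1.5],[0,0,1.2],[0,0,0.4],[0,0,0.2],[0,0,0],[0,0,0]], "twist": [0,0,0,0,0,0,0], "claw": [0,0,0,0,0,0,0]}}

```text
time: 42.35
eef_pos: [0.441, -0.0987, 0.0065]
tool_rot: [-3.141, 0.0, -2.341]
ft_force: [0.9, 1.3, 0.5]
gripper_width: 0.0124
gripper_force: 33.3
```

Call:
{"method": "apply_moves", "body": {"linear": [[0,0,0.1],[0,0,0],[0,0,0],[0,0,0],[0,0,0],[0,0,-1],[0,0,-2],[0,0,-4],[0,0,-4],[0,0,-4],[0,0,-4],[0,0,0]], "twist": [0,0,0,0,0,0,0,0,0,0,0,0], "claw": [0,0,0.25,0.35,0.4,0.4,0.4,0.5,0.5,0.5,0.5,0.5]}}

```text
time: 43.55
eef_pos: [0.4441, -0.0994, 0.2011]
tool_rot: [-3.134, 0.005, -2.341]
ft_force: [0.4, 0.1, 0.6]
gripper_width: 0.0428
gripper_force: 0.0
```

Call:
{"method": "apply_moves", "body": {"linear": [[0,0,-1],[0,0,0]], "twist": [0,0], "claw": [0.5,0.5]}}

```text
time: 43.75
eef_pos: [0.4406, -0.0987, 0.2056]
tool_rot: [-3.141, 0.0, -2.341]
ft_force: [-0.0, 0.3, 0.4]
gripper_width: 0.0427
gripper_force: 0.0
```

```bash
python3 -c "
from h import *
c=show(); near(c,(.440,-.0985),.024,[(.03,.05),(.041,.06)]); near(c,(.5176,-.057),.05,[(.155,.18)]); near(c,(.592,-.1035),.026,[(.032,.07),(.053,.07)]); near(c,(.5205,.031),.026,[(.032,.07),(.053,.07)])
go(.5172,-.0563); save(c,'w10',None,1.2)"
```

```text
t 43.75 [ 0.4406 -0.0987  0.2056] yaw -2.341 j6 -1.02
ring [ 0.4403 -0.099 ] r 0.0879 ccw to pointer 6.273
ring [ 0.5926 -0.1025] r 0.0877 ccw to pointer 4.174
ring [0.5196 0.032 ] r 0.089 ccw to pointer 2.081
red [ 0.3946 -0.122   0.033 ] 3.628
(0.03, 0.05) [442.5 -98.8] [24.5 23.6] 45.0 391 0.034
(0.041, 0.06) [442.  -99.3] [12.8 12. ] 45.7 150 0.0451
(0.155, 0.18) [516.8 -56.1] [45.7 15.9] 85.8 997 0.1626
(0.032, 0.07) [518.8  26.9] [26.  27.2] 30.7 523 0.0478
(0.053, 0.07) [520.7  27.8] [20.8 20.3] 82.4 188 0.0583
tool shift cm: x -8.39 y -2.58 at z 0.2048 yaw -2.341 twist None
```

View pics/w10.png

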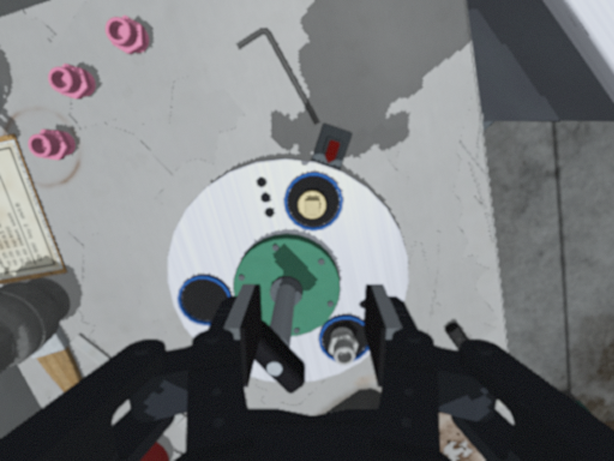

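The wrist view shows the plug upright in pocket 3 (three dots) at the red pointer (260,170), and the nipple upright in pocket 2 at (287,288). Last carry: pocket 1, another 4.19 rad counter-clockwise.

Call:
{"method": "apply_moves", "body": {"linear": [[-2.8,-0.9,0],[-2.8,-0.9,0],[-2.8,-0.8,0],[0,0,0],[0,0,0],[0,0,0],[0,0,0],[0,0,0],[0,0,0],[0,0,0],[0,0,0],[0,0,0]], "twist": [0,0,0,0.14,0.14,0.14,0.14,0.14,0.14,0.14,0.14,0.14], "claw": [0.5,0.5,0.5,0.5,0.5,0.5,0.5,0.5,0.5,0.5,0.5,0.5]}}

```text
time: 45.0
eef_pos: [0.5167, -0.0564, 0.2034]
tool_rot: [-3.141, -0.003, 2.676]
ft_force: [0.6, -0.2, -0.2]
gripper_width: 0.0423
gripper_force: 0.0
```

Call:
{"method": "apply_moves", "body": {"linear": [[0,0,0],[0,0,0],[0,0,0],[0,0,0],[0,0,0],[0,0,0],[0,0,0],[0,0,0],[0,0,0],[0,0,0],[0,0,0]], "twist": [0.14,0.14,0.14,0.14,0.14,0.14,0.14,0.14,0.08,0,0], "claw": [0.5,0.5,0.5,0.5,0.5,0.5,0.5,0.5,0.5,0.5,0.5]}}

```text
time: 46.1
eef_pos: [0.5171, -0.0564, 0.204]
tool_rot: [-3.14, -0.0, 1.484]
ft_force: [0.4, -0.5, -0.5]
gripper_width: 0.0431
gripper_force: 0.0
```

```bash
python3 -c "
from h import *
c=show(); near(c,(.5176,-.057),.05,[(.155,.18)]); go(.5172,-.0563,1.48)"
```

```text
t 46.1 [ 0.5171 -0.0564  0.204 ] yaw 1.484 j6 1.549
ring [0.5195 0.0312] r 0.0882 ccw to pointer 2.08
ring [ 0.5928 -0.1028] r 0.088 ccw to pointer 4.177
ring [ 0.4403 -0.0991] r 0.088 ccw to pointer 6.272
red [ 0.3959 -0.1208  0.033 ] 3.625
(0.155, 0.18) [517.9 -56.2] [49.  15.9] 84.6 1428 0.1628
tool shift cm: x 0.01 y -0.01 at z 0.2043 yaw 1.483 twist 0.003
```

Call:
{"method": "apply_moves", "body": {"linear": [[0,0,3],[0,0,3],[0,0,2.4],[0,0,0],[0,0,0],[0,0,0],[0,0,0],[0,0,0],[0,0,0]], "twist": [0,0,0,0,0,0,0,0,0], "claw": [0.5,0.5,0.5,0.5,0,0,0,0,0], "grip_force": 50}}

```text
time: 47.05
eef_pos: [0.5175, -0.0564, 0.1226]
tool_rot: [3.141, -0.0, 1.482]
ft_force: [-5.8, -0.1, 4.9]
gripper_width: 0.0146
gripper_force: 49.7
```

Call:
{"method": "apply_moves", "body": {"linear": [[0,0,0],[0,0,0],[0,0,0],[0,0,0],[0,0,0],[0,0,0],[0,0,0],[0,0,0],[0,0,0],[0,0,0],[0,0,0],[0,0,0]], "twist": [-0.04,-0.04,-0.04,-0.04,-0.04,-0.04,-0.06,-0.08,-0.1,-0.1,-0.1,-0.1], "claw": [0,0,0,0,0,0,0,0,0,0,0,0]}}

```text
time: 48.25
eef_pos: [0.5175, -0.0564, 0.1226]
tool_rot: [3.141, 0.0, 2.266]
ft_force: [-4.6, 0.9, 3.6]
gripper_width: 0.0147
gripper_force: 49.7
```

Call:
{"method": "apply_moves", "body": {"linear": [[0,0,0],[0,0,0],[0,0,0],[0,0,0],[0,0,0],[0,0,0],[0,0,0],[0,0,0],[0,0,0],[0,0,0],[0,0,0],[0,0,0]], "twist": [-0.1,-0.1,-0.1,-0.1,-0.1,-0.1,-0.1,-0.1,-0.1,-0.1,-0.1,-0.1], "claw": [0,0,0,0,0,0,0,0,0,0,0,0]}}

```text
time: 49.45
eef_pos: [0.5175, -0.0564, 0.1226]
tool_rot: [3.141, 0.0, -2.817]
ft_force: [-5.7, 1.1, 4.6]
gripper_width: 0.0147
gripper_force: 49.7
```

Call:
{"method": "apply_moves", "body": {"linear": [[0,0,0],[0,0,0],[0,0,0],[0,0,0],[0,0,0],[0,0,0],[0,0,0],[0,0,0],[0,0,0],[0,0,0],[0,0,0],[0,0,0]], "twist": [-0.1,-0.1,-0.1,-0.1,-0.1,-0.1,-0.1,-0.1,-0.1,-0.1,-0.1,-0.1], "claw": [0,0,0,0,0,0,0,0,0,0,0,0]}}

```text
time: 50.65
eef_pos: [0.5175, -0.0563, 0.1226]
tool_rot: [-3.141, 0.0, -1.617]
ft_force: [-5.1, 1.1, 3.5]
gripper_width: 0.0143
gripper_force: 49.8
```

Call:
{"method": "apply_moves", "body": {"linear": [[0,0,0],[0,0,0],[0,0,0],[0,0,0],[0,0,0],[0,0,0],[0,0,0],[0,0,0],[0,0,0],[0,0,0],[0,0,0]], "twist": [-0.1,-0.1,-0.1,-0.1,-0.1,-0.1,-0.1,-0.1,-0.08,-0.04,0], "claw": [0,0,0,0,0,0,0,0,0,0,0]}}

```text
time: 51.75
eef_pos: [0.5174, -0.0564, 0.1226]
tool_rot: [-3.141, 0.0, -0.7]
ft_force: [-5.7, 0.4, 5.0]
gripper_width: 0.015
gripper_force: 49.8
```

```bash
python3 -c "
from h import *
c=show(); show('top')"
```

```text
t 51.75 [ 0.5174 -0.0564  0.1226] yaw -0.7 j6 -2.55
ring [ 0.5874 -0.1106] r 0.088 ccw to pointer 4.284
ring [ 0.4363 -0.0907] r 0.088 ccw to pointer 0.095
ring [0.529  0.0303] r 0.088 ccw to pointer 2.188
red [ 0.3963 -0.1214  0.033 ] 3.63
t 51.8 [ 0.5174 -0.0564  0.1226] yaw -0.701 j6 -2.549
ring [ 0.5883 -0.1094] r 0.0879 ccw to pointer 4.267
red [ 0.3957 -0.121   0.033 ] 3.625
```

.095 left; I'll turn that, then release and lift clear.

Call:
{"method": "apply_moves", "body": {"linear": [[0,0,0],[0,0,0],[0,0,0],[0,0,0],[0,0,0],[0,0,0],[0,0,0],[0,0,0],[0,0,-3],[0,0,-4],[0,0,-4],[0,0,-4]], "twist": [-0.05,-0.045,0,0,0,0,0,0,0,0,0,0], "claw": [0,0,0,0,0.3,0.5,0.5,0.5,0.5,0.5,0.5,0.5]}}

```text
time: 53.05
eef_pos: [0.5177, -0.0565, 0.2727]
tool_rot: [-3.141, -0.0, -0.606]
ft_force: [-0.4, -0.6, -0.0]
gripper_width: 0.0425
gripper_force: 0.0
```

Call:
{"method": "apply_moves", "body": {"linear": [[-4,0,-1],[-4,0,-1],[-2,0,0],[0,0,0],[0,0,0],[0,0,0]], "twist": [0,0,0,0,0,0], "claw": [0.5,0.5,0.5,0.5,0.5,0.5]}}

```text
time: 53.65
eef_pos: [0.4364, 0.0001, 0.2909]
tool_rot: [3.141, -0.0, -0.607]
ft_force: [0.6, 0.2, -0.3]
gripper_width: 0.0426
gripper_force: 0.0
```

```bash
python3 -c "
from h import *
c=show()
b=[(.031,.07),(.041,.052),(.053,.07)]
for nm,a in [('p1',PA),('p2',PA+2.0944),('p3',PA-2.0944)]:
  p=C1+.088*np.array([np.cos(a),np.sin(a)]); print(nm,np.round(p,4)); near(c,p,.025,b)
save(c,'w11',None,1.2)"
```

```text
t 53.65 [4.364e-01 1.000e-04 2.909e-01] yaw -0.607 j6 -2.534
ring [ 0.5923 -0.1035] r 0.088 ccw to pointer 4.186
ring [ 0.4397 -0.0983] r 0.0882 ccw to pointer 0.0
ring [0.5206 0.0312] r 0.0882 ccw to pointer 2.092
red [ 0.3961 -0.1208  0.033 ] 3.625
p1 [ 0.4398 -0.0982]
p2 [ 0.5922 -0.1037]
(0.031, 0.07) [ 585.  -100.8] [27.7 21.9] 55.6 427 0.0447
(0.041, 0.052) [ 585.1 -100.9] [27.5 21.7] 55.6 286 0.0442
(0.053, 0.07) [ 585.9 -101.4] [19.7 13.9] 54.5 110 0.0585
p3 [0.5208 0.0309]
(0.031, 0.07) [520.1  28.5] [24.5 23.6] 55.1 280 0.0342
(0.041, 0.052) [520.1  28.8] [13.4 13.2] 15.3 115 0.045
```

View pics/w11.png

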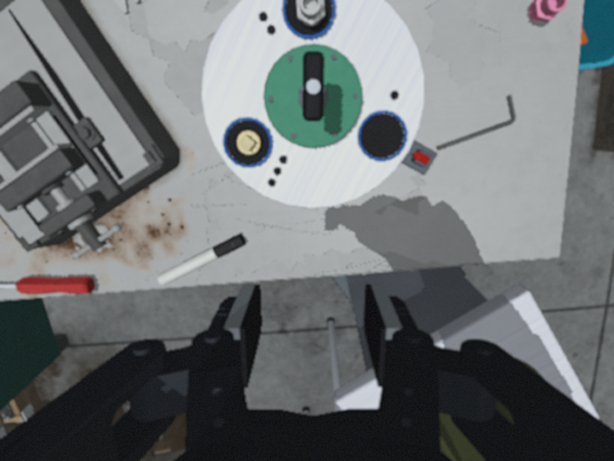

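Pocket 1 (one dot, camera pixel (318,113)) is at the red pointer, and the nipple (258,8) and plug (207,118) are standing upright in pockets 2 and 3. The arm is clear, so I'm handing in.

```bash
python3 -c "
from rig import arm
print(arm.job_done())"
```

```text
the job is handed in; nothing more can be done
None
```

I handed the job in at about 54 s: counter-clockwise gripped and clockwise spun loose, the nipple stands in pocket 2 and the plug in pocket 3, the bonnet cap was not on the bench so was passed over, and pocket 1 is back at the red pointer.

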